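# Lock off the sloping isolator with its long pin

### The job

Lock off the isolator on the sloping stand: swing its lever fully home against the stop, so that the hole in the lever lies between the holes of the two ears. Then take the longer of the two locking pins from the rack and thread it through upper ear, lever and lower ear until its collar sits flat on the upper ear, and let go. Do not drop the pin, and leave the short pin and the loose things on the desk where they are.

Things in the scene. Friction and masses are not known exactly. Their poses are not given: they have to be found in the camera images.
- panel: Grey panel of the isolator stand, 200 (x) x 130 (y) x 8 mm, fixed, tilted 30 degrees from level, facing roughly to the robot's right. Origin: centre of its upper face, about 70 mm above the desk. x points up the slope, y across it, z square out of the face. The holes run along z, so the tool is tilted 30 degrees to insert the pin. The steel lever turns 46 to 54 mm above the face.
- ear_mouth (a point): Centre of the hole in the top face of the bracket's upper ear, 90 mm above the panel face at panel x=-15, y=-30 mm; axes as the panel's. Holes 18 mm wide along -z from here: upper ear 0 to 8 mm, lever (when home) 36 to 44 mm, lower ear 72 to 80 mm deep. Ears are 40 (x) x 44 (y) mm, joined by an upright on their -y side.
- lever_pivot (a point): Point on the lever's turning axis (along the panel's z), at the height of the handle's middle, above the white ribbed insulator at panel x=-80, y=-30 mm; axes turn with the lever, x points along it to the handle.
- lever_handle (a point): Middle of the black round handle post on the lever's far end, 145 mm from the pivot: 18 mm thick, 38 mm tall (54 to 92 mm above the panel face), standing along the panel's z. The lever (180 x 32 x 8 mm) has its hole 65 mm from the pivot. Axes turn with the lever. The post may turn in the grip as it is swung.
- lever (a joint): Lever angle, rad: 0 = fully home at its stop (lever points along the panel's x, hole in line with the ears); grows anticlockwise, looking down on the panel's face, as it swings out to the panel's +y, up to 1.0. Stiff hinge (about 0.2 N m, 1.5 N at the handle): it stays where it is left.
- rack: Dark steel pin rack, fixed: a plate 150 x 56 x 8 mm on two end legs, its top 100 mm above the desk, with two 19 mm through holes at x=-37.5 and +37.5 mm from its middle. Origin under its centre on the desk, x along its length. A pin hangs in each hole by its collar; which is in which varies.
- long_pin_grip (a point): Middle of the long pin's round black grip, 24 mm thick, 44 mm tall. Steel shank below the collar 14 mm thick, 84 mm long, its last 12 mm tapered to a 6 mm nose; collar 28 mm wide, 6 mm thick; 134 mm overall, about 0.14 kg. z points along the pin from nose to grip.
- long_pin_collar (a point): Centre of the underside of the long pin's collar, 28 mm below the middle of its grip; axes as the pin's. Comes to ear_mouth when the pin is home.
- long_pin_nose (a point): Tip of the long pin's nose, 84 mm below the collar's underside, 112 mm below the middle of its grip.
- short_pin_grip (a point): Middle of the short pin's black grip: 24 mm thick but only 26 mm tall; shank only 46 mm long, too short for the lower ear. To be left in the rack.
- tape: Roll of grey tape, 62 mm wide, 19 mm thick, lying on the desk; origin under its centre. To be left alone.
- fuse: White porcelain cartridge fuse, 24 mm thick, 75 mm tall, standing on the desk; origin under its centre. To be left alone.

How it is judged:
On the way, in this order (a step that is already met when the one before it is completed fails the run):
1. the lever is swung fully home (under 0.05 rad) (value of joint lever below 0.05 rad), for 0.2 s.
2. the long pin is through the upper ear and the lever, its nose on the line of the holes (value of joint lever below 0.09 rad and z of long_pin_nose in the frame of ear_mouth below -0.046 m and x of long_pin_nose in the frame of ear_mouth between -0.006 and 0.006 m and y of long_pin_nose in the frame of ear_mouth between -0.006 and 0.006 m), for 0.1 s.
At the end, for the whole second after the job is handed in: The lever is home (under 0.08 rad) and the long pin stands in all three holes, released: its collar's underside within 6 mm of the upper ear's hole mouth, its nose at least 76 mm below that mouth and within 6 mm of the line of the holes in either direction, the pin along that line within 0.12 rad (value of joint lever below 0.08 rad and distance between long_pin_collar and ear_mouth below 0.006 m and angle between the z axis of long_pin_grip and the z axis of panel, either way round below 0.12 rad and x of long_pin_nose in the frame of ear_mouth between -0.006 and 0.006 m and y of long_pin_nose in the frame of ear_mouth between -0.006 and 0.006 m and z of long_pin_nose in the frame of ear_mouth below -0.076 m); the robot touches nothing.
It fails at once if the long pin is dropped (its grip lower than 80 mm above the desk) (height (world z) of long_pin_grip below 0.08 m).
It fails at once if the short pin is moved more than 20 mm (distance of short_pin_grip from where it was at the start of the episode above 0.02 m).
It fails at once if the tape roll is moved more than 20 mm (distance of tape from where it was at the start of the episode above 0.02 m).
It fails at once if the fuse is moved more than 20 mm (distance of fuse from where it was at the start of the episode above 0.02 m).
It also fails if it takes over 54 s, if anything falls off the work surface, if the arm or the gripper's body presses on something with over 40 N, if the wrist force passes 120 N, or if a joint passes its speed limit or range.

### The arm

A 7-joint arm with a two-finger parallel gripper is mounted at the origin on a cart in front of the work surface, level with it; the furniture and walls round the work are solid. World frame = base frame: x ahead of the robot, y to its left, z up, the work surface at z = 0. Lengths are in m, angles in rad, forces in N, time in s.
With the tool pointing down it reaches from about 0.4 to 0.875 m from the base axis. Payload 19.3 kg.
Tool frame: the origin (TCP) lies midway between the tips of the shut fingers; the grasp point (between the pads) lies 19 mm behind it; z points along the fingers, y is the direction in which the jaws open and shut (so a half turn about z gives the same grasp; the last joint's range is limited). The gripper opens to 85 mm and grips with 20 to 120 N. Pads are 22 mm wide; open, the fingers measure 114 mm over their backs; the gripper's body (76 mm by 85 mm) begins 54 mm behind the grasp point. The pads swing forward as they close: fully open they stand 13 mm farther back than shut.
Start: joints at [-1.186, 0.521, -0.036, 1.599, 0.021, 1.021, -0.113], TCP at [0.275, 0.561, 0.231] pointing down, gripper open.
Joint ranges: [-2.91, 2.91], [-0.3, 2.13], [-1.5, 1.42], [0.17, 2.43], [-1.26, 4.41], [0.16, 1.93], [-2.52, 2.52]. Speed limits (rad/s): [1.89, 1.89, 2.39, 2.39, 3.01, 3.01, 3.01].

### API

Orientations are given as [roll, pitch, yaw] about the fixed x, y, z axes, in that order (R = Rz(yaw) Ry(pitch) Rx(roll)).
In Python, from workcell import bot gives the robot as it stands.
- The arm moves only by the tool servo_tool, never from a script. Its argument "plan" is a list of rows, each a list of 5 numbers: the shift along the world's x, y, z in mm, then the turn about the world's z in rad, then the gripper's target within -1 to 1 (shut at 1, half-way at 0, fully open at -1). In form: [[tx, ty, tz, yaw, jaw], ...]. A call has exactly 10 rows; each row is the pose to reach, as a shift and turn from the pose commanded when the call began; what a row does not reach only later rows make up. A row lasts 1/12 s, in which the tool goes at most 41.7 mm and 7.16 degrees, less where a joint would pass 70% of its speed; a pose out of reach is approached as far as the arm can. A call with a gripper value outside its range is refused whole. The fingers move at their own pace and stop on an object; "squeeze" is the grip in N (left out, the last holds). Time passes only in rows, so rows that repeat a pose let the fingers close, or fill a call up. It gives the time, the measured TCP pose, the force and the opening at its end, in the units of the state.
- bot.observe(): the state, without advancing time (a new reading comes with each control period).
- bot.grab_frame(name): name is "scene" or "top" or "wrist"; returns the picture (384x512x3 uint8, blue, green, red); there is no depth.
- bot.calibration(name): a dict with "fx", "fy", "cx", "cy" (pixels), "T" (4x4, takes a point from camera to world coordinates). Camera axes: x right, y down, z forward; pixel columns grow to the right and rows downward; lengths in m; the calibration is good to about 2 mm. A picture is of the moment at which its call begins: read the wrist's pose just before it. calibration takes no time and is no camera call; for the wrist camera it gives the pose at the moment of the call.
- bot.job_done(): hands the job in, once; it reports no verdict.
The state is a dict: "clock": time; "qpos": joint angles; "qd": joint speeds; "joint_efforts": joint torques, N m; "position": TCP position; "tool_rot": TCP orientation; "force": force on the tool from outside, world axes, zero at the start; "moment": the same for the moment, N m; "grip_width": finger opening in m.
Only numpy, scipy, OpenCV 4.12 (cv2) and the standard library are available. Lean on these libraries where they do the work, as an engineer would, in place of code of your own. Each camera call takes 0.05 s, during which the arm holds its last target.

## Working session

There is one attempt and no reset: what is moved stays moved. The work goes in short steps, Python scripts to look and compute and a tool call to move; the robot and the scene stay as the last step left them, time stands still between calls to the robot, and variables do not carry over. Pictures are saved under pics/ and viewed, and the job is handed in when it is done.

Besides the shell and the picture viewer there is one more tool, called after ">>>" as name([rows], argument=value, ...), one row to a line, values as JSON. servo_tool: Moves the arm, as the interface text tells. Its arguments: {"type":"object","properties":{"plan":{"type":"array","items":{"type":"array","items":{"type":"number"}}},"squeeze":{"type":"number"}},"required":["plan"]}

```bash
ls -la; mkdir -p pics
cat > h.py <<'E'
import numpy as np, cv2
from workcell import bot
from scipy.spatial.transform import Rotation as R
def snap(name,fn):
    c=bot.calibration(name); im=bot.grab_frame(name); cv2.imwrite('pics/'+fn+'.png',im); np.savez('pics/'+fn+'.npz',**{k:np.array(c[k]) for k in c}); return im
def cal(fn):
    return np.load('pics/'+fn+'.npz')
def proj(c,p):
    T=c['T']; q=(np.asarray(p)-T[:3,3])@T[:3,:3]; return np.array([c['fx']*q[...,0]/q[...,2]+c['cx'],c['fy']*q[...,1]/q[...,2]+c['cy']]).T
def ray(c,u,v):
    d=c['T'][:3,:3]@np.array([(u-c['cx'])/c['fx'],(v-c['cy'])/c['fy'],1]); return c['T'][:3,3],d/np.linalg.norm(d)
def atz(c,u,v,z):
    o,d=ray(c,u,v); return o+d*(z-o[2])/d[2]
def tri(obs):
    A=np.zeros((3,3));b=np.zeros(3)
    for c,u,v in obs:
        o,d=ray(c,u,v);M=np.eye(3)-np.outer(d,d);A+=M;b+=M@o
    p=np.linalg.solve(A,b); return p,[np.linalg.norm((np.eye(3)-np.outer(ray(c,u,v)[1],ray(c,u,v)[1]))@(p-o)) for c,u,v in obs for o in [c['T'][:3,3]]]
def crop(fn,x0,y0,x1,y1,s,out):
    im=cv2.imread('pics/'+fn+'.png')[y0:y1,x0:x1]; cv2.imwrite('pics/'+out+'.png',cv2.resize(im,None,fx=s,fy=s,interpolation=cv2.INTER_CUBIC))
E
python3 - <<'E'
from h import *
np.set_printoptions(precision=4,suppress=True)
s=bot.observe(); print(s)
for n in ['scene','top','wrist']:
    snap(n,n+'0'); c=cal(n+'0'); print(n,c['fx'],c['T'])
E
```

```text
total 12
drwxr-xr-x  3 agent agent 4096 Dec  6 21:10 .
drwxr-xr-x 23 root  root  4096 Dec  6 21:10 ..
drwxr-xr-x  2 agent agent 4096 Dec  6 21:10 pics
{'clock': 0.0, 'qpos': array([-1.1862,  0.522 , -0.0363,  1.6   ,  0.0212,  1.0211, -0.1128]), 'qd': array([-0.0005,  0.0004,  0.0005,  0.0002,  0.0005,  0.0007,  0.0015]), 'joint_efforts': array([  0.0007, -92.7146,   1.98  , -36.9913,   0.0179,   0.0082,
        -0.0001]), 'position': array([0.2744, 0.5612, 0.2307]), 'tool_rot': array([-3.1404,  0.0001,  2.6868]), 'force': array([-0.4281,  0.366 ,  0.007 ]), 'moment': array([ 0.0016,  0.0056, -0.0011]), 'grip_width': 0.08551604443603053}
scene 359.1078204199034 [[ 0.9009 -0.2481  0.356   0.1706]
 [-0.4338 -0.5316  0.7274 -0.689 ]
 [ 0.0088 -0.8098 -0.5866  0.6312]
 [ 0.      0.      0.      1.    ]]
top 413.144277346747 [[ 0.0156 -0.9891  0.1466  0.3297]
 [-0.9997 -0.0129  0.0189 -0.0795]
 [-0.0168 -0.1469 -0.989   1.034 ]
 [ 0.      0.      0.      1.    ]]
wrist 337.9210893787193 [[ 0.439   0.851   0.2881  0.1999]
 [ 0.8985 -0.4155 -0.1417  0.598 ]
 [-0.0009  0.3211 -0.947   0.3728]
 [ 0.      0.      0.      1.    ]]
```

View pics/scene0.png

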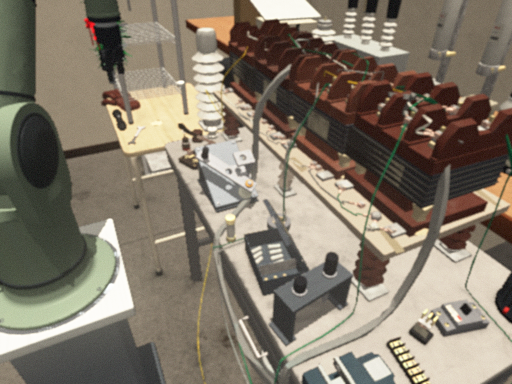

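View pics/top0.png

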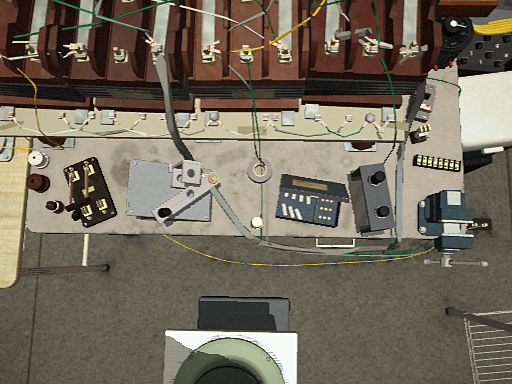

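View pics/wrist0.png

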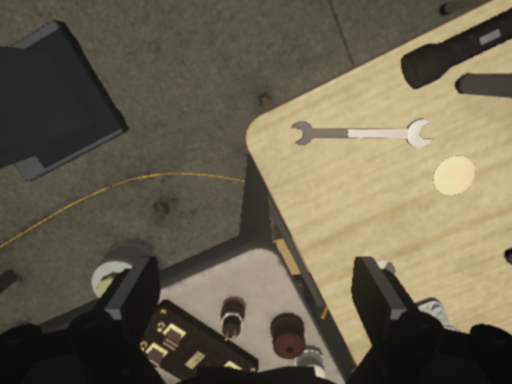

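Run:
```python
from h import *
crop('top0',110,140,270,250,5,'tc1'); crop('scene0',170,120,270,240,6,'sc1')
crop('top0',340,150,420,240,6,'tc2'); crop('scene0',260,235,360,345,5,'sc2')
```

```text
(no output)
```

View pics/tc1.png

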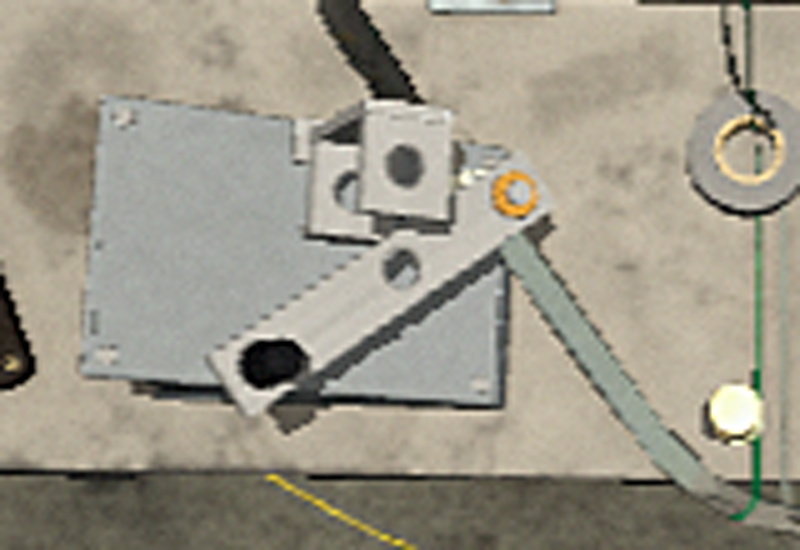

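View pics/sc1.png

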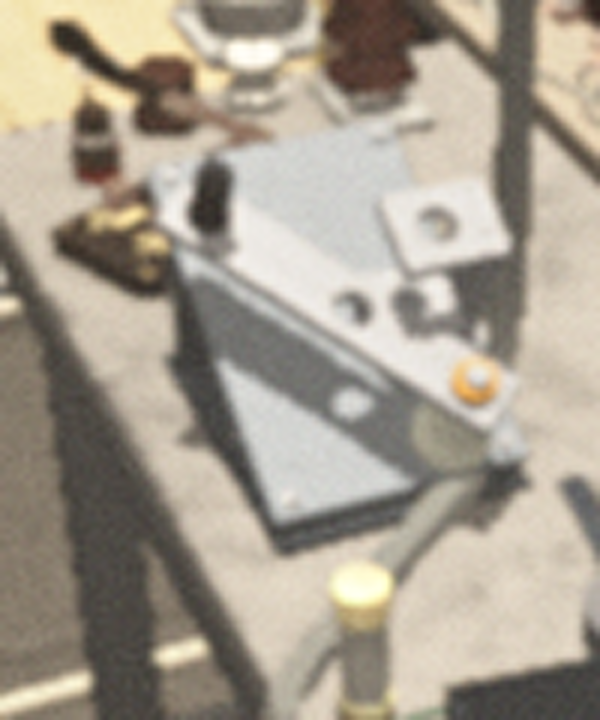

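View pics/tc2.png

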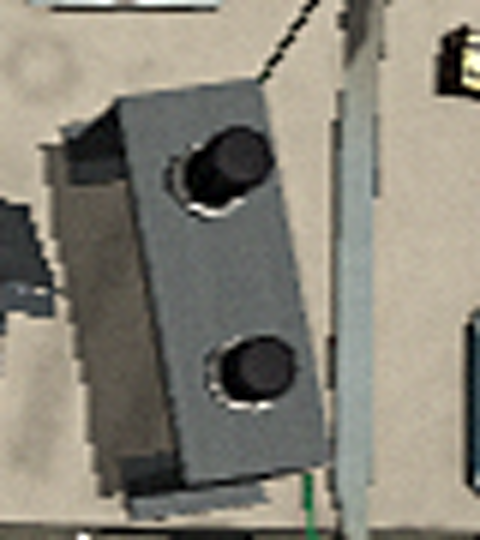

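View pics/sc2.png

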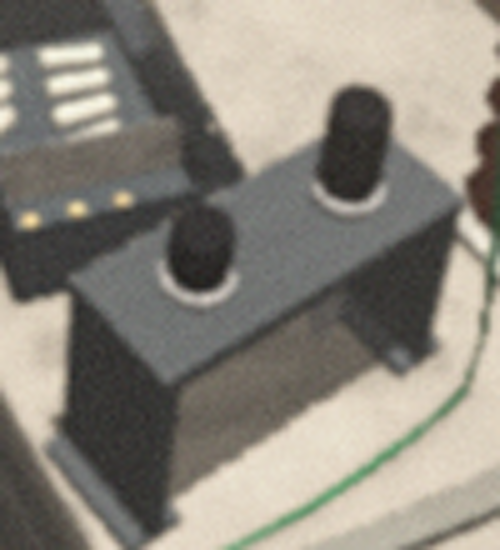

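```bash
cat > fit.py <<'E'
from h import *
from scipy.optimize import least_squares
def frame(p):
    x,y,z,yaw=p[:4]
    Rm=R.from_euler('ZY',[yaw,-np.pi/6]).as_matrix() # x up the slope
    return Rm,np.array([x,y,z])
def pts(p):
    Rm,o=frame(p);th=p[4]
    def L(r,z): return np.array([-.08+r*np.cos(th),-.03+r*np.sin(th),z])
    m=dict(ear=np.array([-.015,-.03,.09]),lh=L(.065,.054),piv=L(0,.056),hand=L(.145,.092),tl=np.array([.1,-.065,0]),bl=np.array([.1,.065,0]),br=np.array([-.1,.065,0]))
    return {k:Rm@v+o for k,v in m.items()}
E
python3 - <<'E'
from fit import *
np.set_printoptions(precision=4,suppress=True)
ct,cs=cal('top0'),cal('scene0')
ob=[(ct,'ear',190.4,172.8),(ct,'piv',212.8,178.2),(ct,'lh',190.2,193),(ct,'hand',164.6,212),(ct,'tl',130.2,159),(ct,'bl',126.2,214.2),(ct,'br',210.2,220.3),
(cs,'ear',242.6,156.8),(cs,'lh',228.3,170.8),(cs,'piv',249.1,182.9),(cs,'hand',205.2,147),(cs,'tl',234,140.5),(cs,'br',216.2,207)]
def f(p):
    P=pts(p); return np.concatenate([proj(c,P[k])-[u,v] for c,k,u,v in ob])
r=least_squares(f,[.45,.15,.07,1.57,.6],loss='soft_l1'); print(r.x); print(f(r.x).reshape(-1,2)); np.save('panel.npy',r.x)
for k,v in pts(r.x).items(): print(k,v)
# pins: crop tc2 /6+(340,150), sc2 /5+(260,235); collar centers & grip tops
for nm,a,b in [('long top',(247,150),(361,100)),('short top',(273,363),(205,215)),('long col',(208,185),(348,196)),('short col',(248,378),(198,285))]:
    print(nm,tri([(ct,a[0]/6+340-.4,a[1]/6+150-.4),(cs,b[0]/5+260-.4,b[1]/5+235-.4)]))
# hose
for u,v in [(400,150),(400,230),(385,110)]:
  print('hose@.05,.2',atz(ct,u,v,.05),atz(ct,u,v,.2))
print('fuse top',atz(ct,256.5,222,.075),'tape',atz(ct,260,171,.01))
E
```

```text
[0.4805 0.1421 0.0719 1.5663 0.655 ]
[[ 0.4587  0.1637]
 [-0.6946  0.3223]
 [ 0.0345  0.2631]
 [ 2.2793 -0.8934]
 [-0.4528 -0.3682]
 [-0.2563  1.3682]
 [-0.8671  0.5773]
 [ 0.2715 -0.0386]
 [ 0.5538 -0.0238]
 [-0.1289  0.2661]
 [ 0.6874  0.6816]
 [ 0.3148 -1.9582]
 [-0.2651 -0.0688]]
ear [0.5102 0.084  0.1423]
lh [0.4706 0.0905 0.1044]
piv [0.51   0.0447 0.0804]
hand [0.4221 0.1267 0.169 ]
tl [0.5458 0.2284 0.1219]
bl [0.4158 0.229  0.1219]
br [0.4151 0.0558 0.0219]
long top (array([ 0.5076, -0.3288,  0.1528]), [np.float64(0.002039365481565369), np.float64(0.002039365481565465)])
short top (array([ 0.4332, -0.3406,  0.1384]), [np.float64(0.000940716954259225), np.float64(0.0009407169542591566)])
long col (array([ 0.5065, -0.3295,  0.1011]), [np.float64(0.0003237919903671183), np.float64(0.00032379199036721904)])
short col (array([ 0.4322, -0.342 ,  0.1021]), [np.float64(0.00033124200221950435), np.float64(0.0003312420022196065)])
hose@.05,.2 [ 0.592  -0.4073  0.05  ] [ 0.552  -0.3573  0.2   ]
hose@.05,.2 [ 0.3975 -0.4005  0.05  ] [ 0.3871 -0.3516  0.2   ]
hose@.05,.2 [ 0.6932 -0.374   0.05  ] [ 0.6378 -0.3291  0.2   ]
fuse top [ 0.4095 -0.0613  0.075 ] tape [ 0.5441 -0.0669  0.01  ]
```

```bash
python3 - <<'E'
from h import *
np.set_printoptions(precision=3,suppress=True)
ct,cs=cal('top0'),cal('scene0')
for u,v in [(400,230),(401,190),(400,150),(412,110),(414,90),(330,240),(240,218),(175,130)]:
  print((u,v),[tuple(proj(cs,atz(ct,u,v,z)).round().astype(int)) for z in (0,.03,.06,.1,.15,.2,.3)])
E
cd pics; python3 -c "
import cv2;im=cv2.imread('scene0.png');cv2.imwrite('sl.png',im[120:384,200:512].repeat(2,0).repeat(2,1))"
```

```text
(400, 230) [(np.int64(302), np.int64(364)), (np.int64(299), np.int64(351)), (np.int64(297), np.int64(337)), (np.int64(293), np.int64(318)), (np.int64(288), np.int64(293)), (np.int64(283), np.int64(266)), (np.int64(272), np.int64(206))]
(401, 190) [(np.int64(349), np.int64(345)), (np.int64(346), np.int64(332)), (np.int64(343), np.int64(320)), (np.int64(339), np.int64(302)), (np.int64(333), np.int64(278)), (np.int64(327), np.int64(252)), (np.int64(314), np.int64(196))]
(400, 150) [(np.int64(391), np.int64(325)), (np.int64(388), np.int64(313)), (np.int64(384), np.int64(301)), (np.int64(380), np.int64(284)), (np.int64(374), np.int64(262)), (np.int64(367), np.int64(238)), (np.int64(352), np.int64(185))]
(412, 110) [(np.int64(443), np.int64(318)), (np.int64(440), np.int64(307)), (np.int64(436), np.int64(295)), (np.int64(430), np.int64(279)), (np.int64(423), np.int64(257)), (np.int64(416), np.int64(234)), (np.int64(399), np.int64(182))]
(414, 90) [(np.int64(465), np.int64(311)), (np.int64(461), np.int64(300)), (np.int64(457), np.int64(289)), (np.int64(452), np.int64(273)), (np.int64(444), np.int64(252)), (np.int64(436), np.int64(229)), (np.int64(418), np.int64(178))]
(330, 240) [(np.int64(248), np.int64(298)), (np.int64(246), np.int64(288)), (np.int64(245), np.int64(277)), (np.int64(242), np.int64(261)), (np.int64(239), np.int64(241)), (np.int64(236), np.int64(219)), (np.int64(229), np.int64(170))]
(240, 218) [(np.int64(230), np.int64(228)), (np.int64(229), np.int64(220)), (np.int64(228), np.int64(212)), (np.int64(226), np.int64(200)), (np.int64(224), np.int64(184)), (np.int64(222), np.int64(167)), (np.int64(216), np.int64(129))]
(175, 130) [(np.int64(275), np.int64(176)), (np.int64(273), np.int64(169)), (np.int64(272), np.int64(163)), (np.int64(270), np.int64(154)), (np.int64(268), np.int64(141)), (np.int64(265), np.int64(128)), (np.int64(259), np.int64(97))]
```

View pics/sl.png

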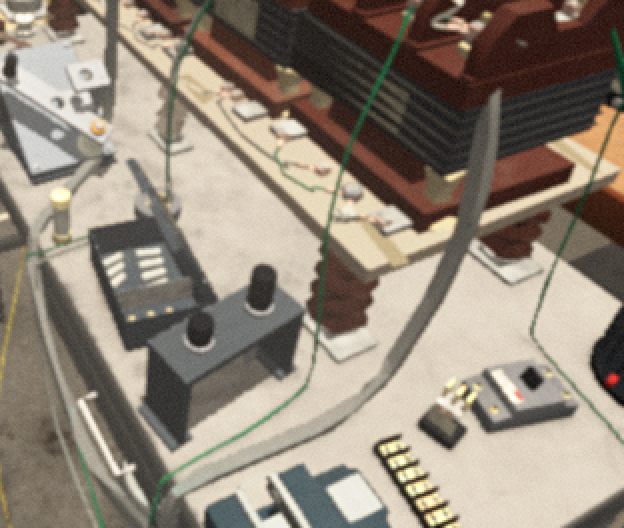

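Run:
```python
from h import *
np.set_printoptions(precision=3,suppress=True)
ct,cs=cal('top0'),cal('scene0')
crop('scene0',230,50,330,170,6,'hz'); crop('top0',140,40,240,180,5,'ht')
for u,v in [(189,157),(182,145),(175,130),(170,110),(165,85),(161,60)]:
  for z in np.arange(0,.5,.05): print((u,v),round(z,2),atz(ct,u,v,z),proj(cs,atz(ct,u,v,z)).round(0))
```

```text
(189, 157) 0.0 [0.581 0.117 0.   ] [260. 187.]
(189, 157) 0.05 [0.569 0.107 0.05 ] [258. 176.]
(189, 157) 0.1 [0.557 0.098 0.1  ] [256. 164.]
(189, 157) 0.15 [0.544 0.088 0.15 ] [254. 151.]
(189, 157) 0.2 [0.532 0.079 0.2  ] [251. 137.]
(189, 157) 0.25 [0.52  0.069 0.25 ] [248. 121.]
(189, 157) 0.3 [0.508 0.06  0.3  ] [245. 104.]
(189, 157) 0.35 [0.496 0.05  0.35 ] [242.  86.]
(189, 157) 0.4 [0.484 0.041 0.4  ] [238.  65.]
(189, 157) 0.45 [0.472 0.031 0.45 ] [234.  42.]
(182, 145) 0.0 [0.612 0.136 0.   ] [266. 182.]
(182, 145) 0.05 [0.599 0.126 0.05 ] [264. 171.]
(182, 145) 0.1 [0.585 0.115 0.1  ] [262. 159.]
(182, 145) 0.15 [0.571 0.105 0.15 ] [260. 146.]
(182, 145) 0.2 [0.558 0.094 0.2  ] [257. 132.]
(182, 145) 0.25 [0.544 0.084 0.25 ] [254. 117.]
(182, 145) 0.3 [0.53  0.073 0.3  ] [251. 101.]
(182, 145) 0.35 [0.517 0.063 0.35 ] [248.  83.]
(182, 145) 0.4 [0.503 0.053 0.4  ] [244.  62.]
(182, 145) 0.45 [0.489 0.042 0.45 ] [240.  40.]
(175, 130) 0.0 [0.652 0.156 0.   ] [275. 176.]
(175, 130) 0.05 [0.637 0.145 0.05 ] [273. 165.]
(175, 130) 0.1 [0.621 0.133 0.1  ] [270. 154.]
(175, 13
[... 1026 characters left out ...]
.]
(165, 85) 0.25 [0.668 0.123 0.25 ] [289. 104.]
(165, 85) 0.3 [0.646 0.11  0.3  ] [285.  89.]
(165, 85) 0.35 [0.624 0.097 0.35 ] [281.  72.]
(165, 85) 0.4 [0.603 0.084 0.4  ] [277.  54.]
(165, 85) 0.45 [0.581 0.072 0.45 ] [273.  33.]
(161, 60) 0.0 [0.845 0.202 0.   ] [317. 156.]
(161, 60) 0.05 [0.821 0.188 0.05 ] [315. 147.]
(161, 60) 0.1 [0.796 0.175 0.1  ] [312. 137.]
(161, 60) 0.15 [0.771 0.161 0.15 ] [309. 125.]
(161, 60) 0.2 [0.746 0.148 0.2  ] [306. 113.]
(161, 60) 0.25 [0.721 0.134 0.25 ] [303. 100.]
(161, 60) 0.3 [0.696 0.12  0.3  ] [299.  85.]
(161, 60) 0.35 [0.671 0.107 0.35 ] [295.  69.]
(161, 60) 0.4 [0.646 0.093 0.4  ] [291.  51.]
(161, 60) 0.45 [0.621 0.08  0.45 ] [286.  31.]
```

View pics/hz.png

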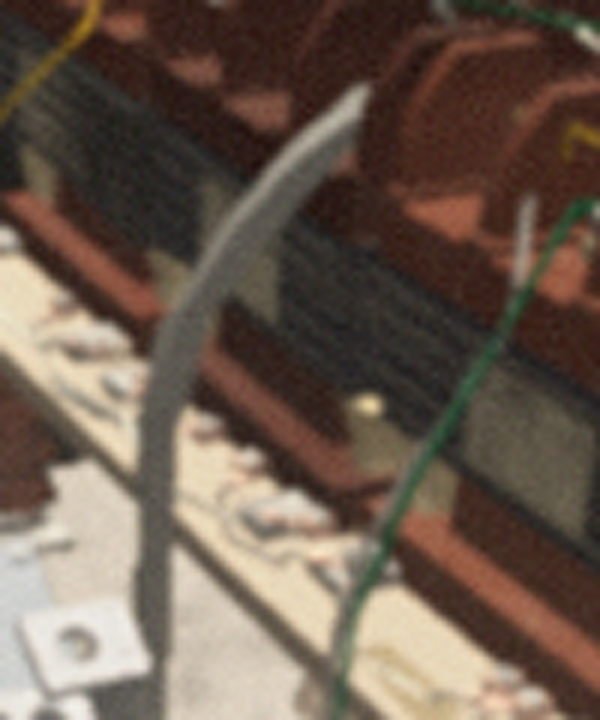

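View pics/ht.png

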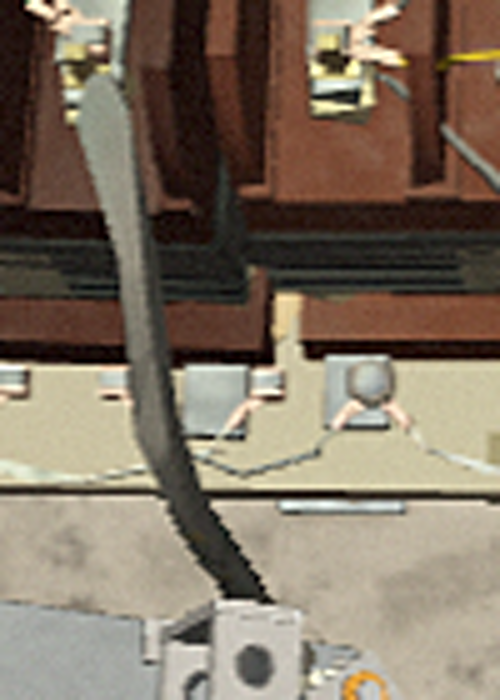

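>>> servo_tool([
  [16, -34, 8, -0.1, -1],
  [32, -68, 15, -0.2, -1],
  [48, -103, 23, -0.3, -1],
  [63, -137, 30, -0.4, -1],
  [79, -171, 38, -0.5, -1],
  [95, -206, 45, -0.6, -1],
  [111, -240, 53, -0.7, -1],
  [127, -274, 60, -0.8, -1],
  [142, -308, 68, -0.9, -1],
  [158, -343, 75, -1.0, -1],
])

```text
clock: 0.98
position: [0.4328, 0.2168, 0.3068]
tool_rot: [3.142, -0.0, 1.682]
force: [1.1, 1.1, -0.7]
grip_width: 0.0855
```

>>> servo_tool([
  [16, -34, 8, -0.08, -1],
  [28, -58, 13, -0.121, -1],
  [32, -68, 15, -0.121, -1],
  [32, -68, 15, -0.121, -1],
  [32, -68, 15, -0.121, -1],
  [32, -68, 15, -0.121, -1],
  [32, -68, 15, -0.121, -1],
  [32, -68, 15, -0.121, -1],
  [32, -68, 15, -0.121, -1],
  [32, -68, 15, -0.121, -1],
])

```text
clock: 1.82
position: [0.4644, 0.1509, 0.3212]
tool_rot: [-3.141, 0.0, 1.567]
force: [-1.2, -0.3, 0.2]
grip_width: 0.0854
```

```bash
python3 - <<'E'
from h import *
np.set_printoptions(precision=4,suppress=True)
s=bot.observe(); print({k:s[k] for k in ('clock','qpos','position','tool_rot','force')})
snap('wrist','w1')
E
cd pics; python3 -c "
import cv2;im=cv2.imread('w1.png');cv2.imwrite('w1b.png',cv2.resize(im,(768,576),interpolation=2))"
```

```text
{'clock': 1.8167, 'qpos': array([-0.7387,  0.2144,  0.3648,  1.8447, -0.0854,  1.098 , -0.3467]), 'position': array([0.4644, 0.1509, 0.3212]), 'tool_rot': array([-3.1414,  0.0001,  1.5666]), 'force': array([-1.15  , -0.2997,  0.1561])}
```

View pics/w1b.png

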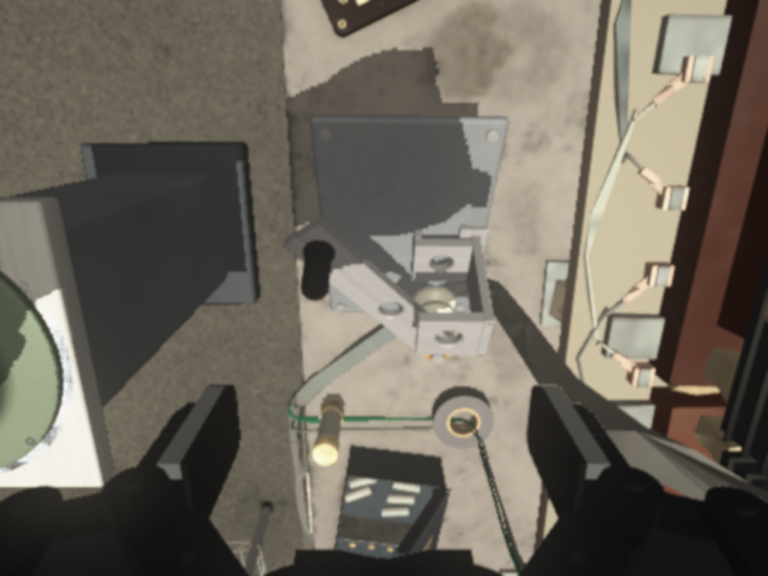

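Run:
```python
from fit import *
np.set_printoptions(precision=4,suppress=True)
ct,cs,cw=cal('top0'),cal('scene0'),cal('w1')
ob=[(ct,'ear',190.4,172.8),(ct,'piv',212.8,178.2),(ct,'lh',190.2,193),(ct,'tl',130.2,159),(ct,'br',210.2,220.3),
(cs,'ear',242.6,156.8),(cs,'lh',228.3,170.8),(cs,'piv',249.1,182.9),(cs,'hand',205.2,147),(cs,'br',216.2,207),
(cw,'ear',297.7,224.3),(cw,'lh',259.7,205),(cw,'tl',337.7,78.3),(cw,'bl',208.3,78.3),(cw,'hand',210.3,188.5)]
def f(p):
    P=pts(p); return np.concatenate([proj(c,P[k])-[u,v] for c,k,u,v in ob])
r=least_squares(f,[.45,.15,.07,1.57,.6],loss='soft_l1'); print(r.x); print(f(r.x).reshape(-1,2)); np.save('panel.npy',r.x)
for k,v in pts(r.x).items(): print(k,v)
P=pts(r.x)
for u,v in [(500,290),(540,325),(600,370),(680,425)]:
  for z in (.1,.15,.2,.25,.3,.35): 
    p=atz(cw,u/1.5,v/1.5,z); print((u,v),p,proj(ct,p).round(),proj(cs,p).round())
```

```text
[0.4801 0.1452 0.0683 1.5621 0.6475]
[[-0.5893  0.7524]
 [-1.7561  0.923 ]
 [-1.1621  0.5651]
 [-1.1625 -0.0017]
 [-2.0331  0.987 ]
 [-0.3687  0.6585]
 [ 0.0601  0.4536]
 [-0.8436  0.8645]
 [ 0.439   1.0856]
 [-0.8771  0.345 ]
 [ 1.1727 -0.1813]
 [ 1.2923  0.0744]
 [ 1.6281  0.6401]
 [-3.1572 -0.0488]
 [ 0.4248  5.1116]]
ear [0.5096 0.0869 0.1387]
lh [0.4704 0.0939 0.101 ]
piv [0.5092 0.0476 0.0768]
hand [0.4225 0.1305 0.1658]
tl [0.5458 0.2312 0.1183]
bl [0.4158 0.2323 0.1183]
br [0.4143 0.0591 0.0183]
(500, 290) [0.5527 0.1075 0.1   ] [185. 159.] [253. 163.]
(500, 290) [0.5406 0.1249 0.15  ] [172. 159.] [247. 145.]
(500, 290) [0.5284 0.1423 0.2   ] [158. 158.] [240. 127.]
(500, 290) [0.5163 0.1597 0.25  ] [143. 158.] [233. 108.]
(500, 290) [0.5041 0.1771 0.3   ] [125. 158.] [226.  89.]
(500, 290) [0.492  0.1945 0.35  ] [105. 158.] [218.  68.]
(540, 325) [0.5858 0.0786 0.1   ] [198. 145.] [268. 165.]
(540, 325) [0.5691 0.1    0.15  ] [184. 146.] [260. 147.]
(540, 325) [0.5524 0.1213 0.2   ] [169. 147.] [251. 129.]
(540, 325) [0.5357 0.1427 0.25  ] [152. 149.] [242. 110.]
(540, 325) [0.519  0.1641 0.3   ] [133. 150.] [233.  90.]
(540, 325) [0.5023 0.1855 0.35  ] [110. 152.] [223.  69.]
(600, 370) [0.6376 0.0393 0.1   ] [215. 124.] [291. 168.]
(600, 370) [0.6138 0.0661 0.15  ] [200. 127.] [280. 149.]
(600, 370) [0.5899 0.0929 0.2   ] [183. 130.] [268. 130.]
(600, 370) [0.5661 0.1197 0.25  ] [164. 134.] [256. 111.]
(600, 370) [0.5423 0.1465 0.3   ] [143. 138.] [244.  90.]
(600, 370) [0.5184 0.1732 0.35  ] [118. 143.] [231.  69.]
(680, 425) [ 0.7112 -0.0123  0.1   ] [238.  94.] [323. 171.]
(680, 425) [0.6772 0.0216 0.15  ] [221. 100.] [308. 152.]
(680, 425) [0.6433 0.0555 0.2   ] [202. 106.] [292. 132.]
(680, 425) [0.6093 0.0894 0.25  ] [181. 113.] [276. 112.]
(680, 425) [0.5753 0.1233 0.3   ] [156. 121.] [259.  91.]
(680, 425) [0.5414 0.1572 0.35  ] [128. 131.] [241.  70.]
```

>>> servo_tool([
  [-20, -8, -20, 0, -1],
  [-42, -17, -50, 0, -1],
  [-42, -17, -85, 0, -1],
  [-42, -17, -120, 0, -1],
  [-42, -17, -150, 0, -1],
  [-42, -17, -170, 0, -1],
  [-42, -17, -180, 0, -1],
  [-42, -17, -180, 0, -0.5],
  [-42, -17, -180, 0, 0],
  [-42, -17, -180, 0, 0],
], squeeze=20)

```text
clock: 2.7
position: [0.423, 0.1336, 0.1421]
tool_rot: [3.141, -0.0, 1.566]
force: [-0.4, 0.2, 0.5]
grip_width: 0.0519
```

Run:
```python
from h import *
s=bot.observe(); print({k:s[k] for k in ('clock','position','force','grip_width')})
snap('wrist','w2');snap('scene','s2')
crop('scene0',0,0,1,1,1,'x')
im=cv2.imread('pics/s2.png')[80:260,130:330];a=cv2.resize(im,None,fx=2.2,fy=2.2);b=cv2.imread('pics/w2.png')[:,:];b=cv2.resize(b,(528,396))
cv2.imwrite('pics/j2.png',np.hstack([cv2.resize(a[:, :],(270,243)),b[:243]]) if 0 else b); cv2.imwrite('pics/j2s.png',a)
```

```text
{'clock': 2.7, 'position': array([0.4230063 , 0.13362537, 0.14205551]), 'force': array([-0.42517592,  0.22144481,  0.45689852]), 'grip_width': 0.051922327818900174}
```

View pics/j2.png

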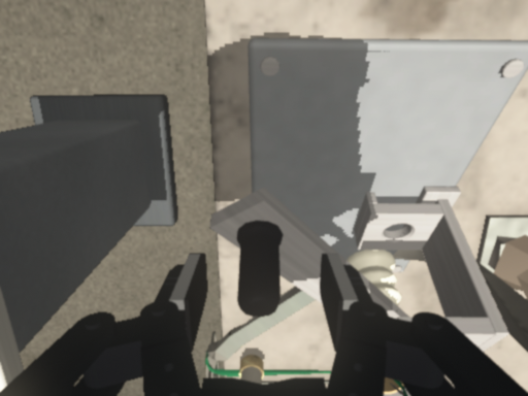

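View pics/j2s.png

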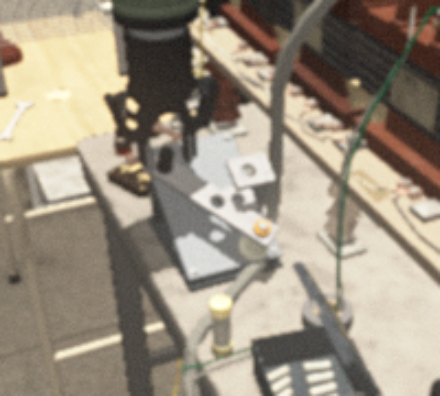

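>>> servo_tool([
  [0, 0, 0, 0, 1],
  [0, 0, 0, 0, 1],
  [0, 0, 0, 0, 1],
  [0, 0, 0, 0, 1],
  [0, 0, 0, 0, 1],
  [9, 5, 3, 0, 1],
  [18, 10, 6, 0, 1],
  [28, 14, 8, 0, 1],
  [38, 18, 10, 0, 1],
  [48, 21, 12, 0, 1],
], squeeze=20)

```text
clock: 3.63
position: [0.4706, 0.1546, 0.1538]
tool_rot: [-3.141, -0.0, 1.566]
force: [-4.4, -0.9, 5.2]
grip_width: 0.0173
```

>>> servo_tool([
  [11, 2, 1, 0, 1],
  [22, 4, 2, 0, 1],
  [30, 5, 3, 0, 1],
  [35, 5, 3, 0, 1],
  [38, 5, 3, 0, 1],
  [40, 5, 3, 0, 1],
  [41, 5, 3, 0, 1],
  [42, 5, 3, 0, 1],
  [42, 5, 3, 0, 1],
  [42, 5, 3, 0, 1],
])

```text
clock: 4.47
position: [0.5109, 0.1594, 0.1564]
tool_rot: [-3.138, 0.0, 1.566]
force: [-14.0, -0.8, 14.3]
grip_width: 0.0173
```

Run:
```python
from h import *
s=bot.observe(); print({k:s[k] for k in ('clock','position','force','grip_width')})
snap('wrist','w3');snap('scene','s3')
b=cv2.resize(cv2.imread('pics/w3.png'),(768,576)); cv2.imwrite('pics/w3b.png',b)
crop('scene0',0,0,1,1,1,'x'); crop('s3',170,120,270,240,5,'s3b')
```

```text
{'clock': 4.4667, 'position': array([0.51086549, 0.15943373, 0.15635771]), 'force': array([-13.9717777 ,  -0.82416508,  14.27625382]), 'grip_width': 0.017303430310181243}
```

View pics/w3b.png

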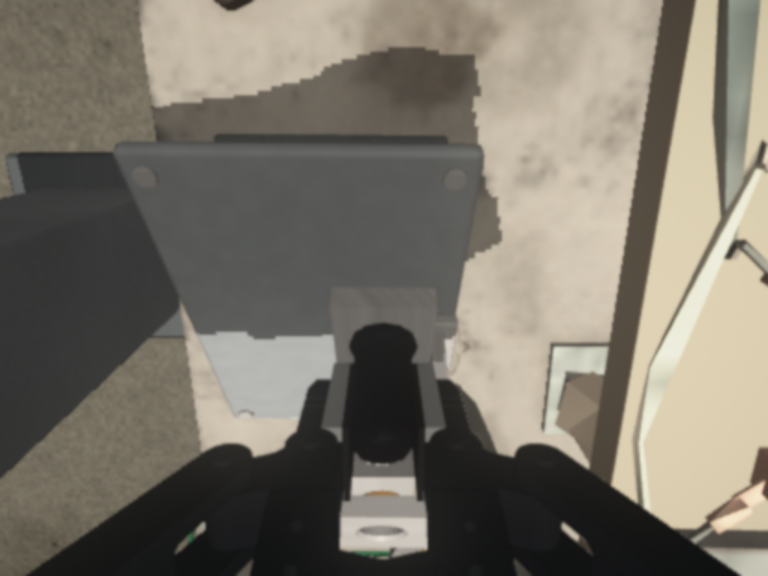

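View pics/s3b.png

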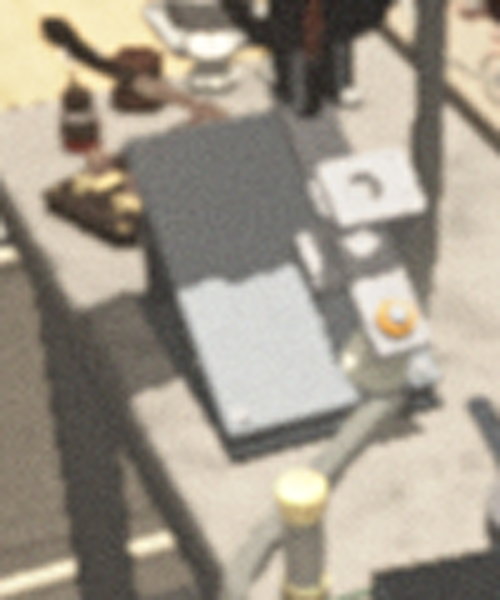

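>>> servo_tool([
  [0, 0, 0, 0, 0],
  [0, 0, 0, 0, 0],
  [0, 0, 0, 0, 0],
  [0, 0, 0, 0, 0],
  [0, 0, 15, 0, 0],
  [0, 0, 40, 0, 0],
  [0, 0, 75, 0, 0],
  [0, 0, 110, 0, 0],
  [0, 0, 145, 0, 0],
  [0, 0, 150, 0, 0],
])

```text
clock: 5.4
position: [0.5144, 0.1597, 0.3117]
tool_rot: [3.135, -0.003, 1.565]
force: [0.5, -0.6, 0.4]
grip_width: 0.0429
```

Run:
```python
from h import *
s=bot.observe(); print({k:s[k] for k in ('clock','position','force','grip_width')})
snap('wrist','w4');snap('top','t4');snap('scene','s4')
b=cv2.resize(cv2.imread('pics/w4.png'),(768,576)); cv2.imwrite('pics/w4b.png',b)
crop('s4',170,120,270,240,5,'s4b')
```

```text
{'clock': 5.4, 'position': array([0.51440451, 0.15971617, 0.31174671]), 'force': array([ 0.518853  , -0.58883078,  0.38463417]), 'grip_width': 0.04289425802083914}
```

View pics/w4b.png

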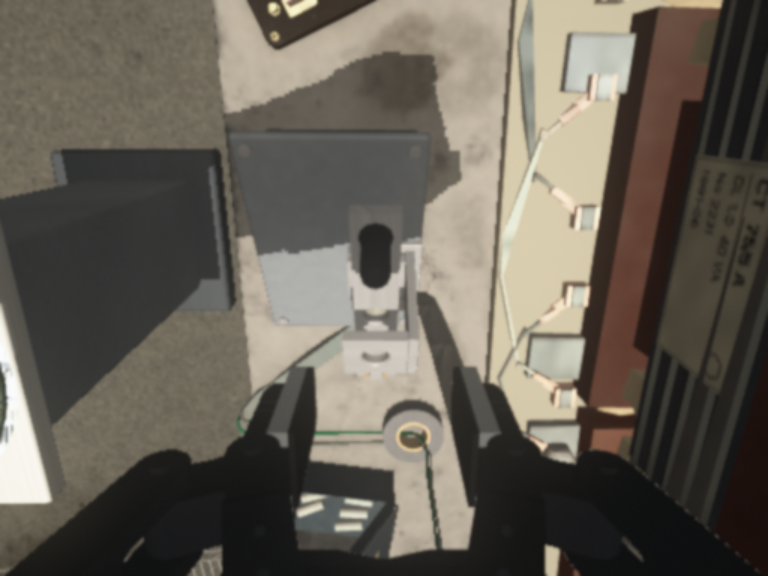

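View pics/s4b.png

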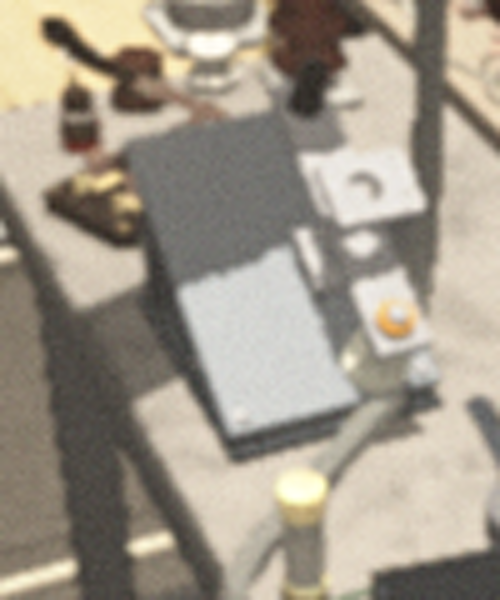

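>>> servo_tool([
  [-25, -25, 5, 0, 0],
  [-40, -62, 5, 0, 0],
  [-40, -101, 5, 0, 0],
  [-40, -141, 5, 0, 0],
  [-35, -181, 5, 0, -0.5],
  [-27, -221, 5, 0, -1],
  [-20, -261, 3, 0, -1],
  [-14, -301, 0, 0, -1],
  [-8, -341, 0, 0, -1],
  [-7, -380, 0, 0, -1],
])

```text
clock: 6.38
position: [0.5054, -0.2223, 0.3045]
tool_rot: [-3.139, -0.0, 1.566]
force: [1.4, 0.5, 0.5]
grip_width: 0.0854
```

>>> servo_tool([
  [0, -25, 0, 0, -1],
  [0, -40, 0, 0, -1],
  [0, -40, 0, 0, -1],
  [0, -40, 0, 0, -1],
  [0, -40, 0, 0, -1],
  [0, -40, 0, 0, -1],
  [0, -40, 0, 0, -1],
  [0, -40, 0, 0, -1],
  [0, -40, 0, 0, -1],
  [0, -40, 0, 0, -1],
])

```text
clock: 7.22
position: [0.5057, -0.2602, 0.3063]
tool_rot: [3.141, -0.0, 1.566]
force: [0.3, 0.3, -0.9]
grip_width: 0.0851
```

Run:
```python
from h import *
s=bot.observe(); print({k:s[k] for k in ('clock','position','tool_rot','qpos','force','grip_width')})
snap('wrist','w5')
b=cv2.resize(cv2.imread('pics/w5.png'),(768,576)); cv2.imwrite('pics/w5b.png',b)
```

```text
{'clock': 7.2167, 'position': array([ 0.50566343, -0.26022291,  0.30634768]), 'tool_rot': array([ 3.14146126e+00, -7.52385583e-05,  1.56623770e+00]), 'qpos': array([-0.01858338,  0.40048248,  0.5423809 ,  1.67884734, -0.22508881,
        1.12482699,  0.58194473]), 'force': array([ 0.34483324,  0.30871566, -0.86537462]), 'grip_width': 0.08513784618792347}
```

View pics/w5b.png

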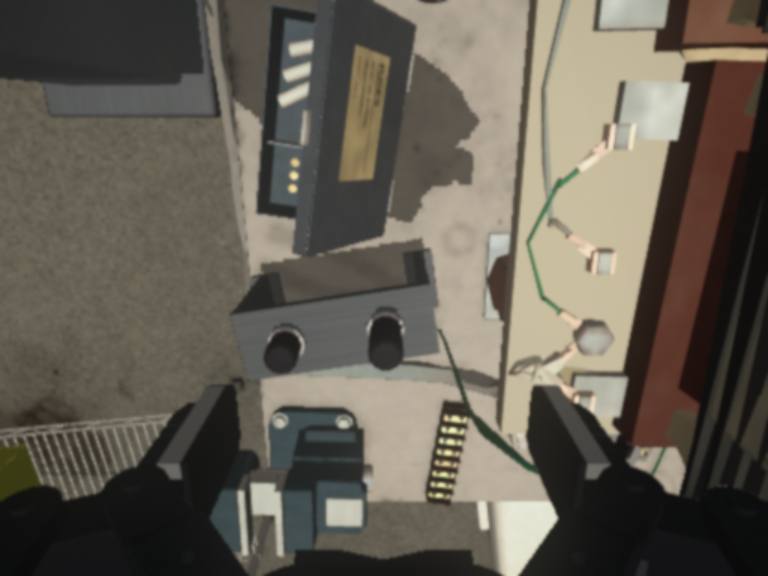

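Run:
```python
from h import *
np.set_printoptions(precision=4,suppress=True)
ct,cs,cw=cal('top0'),cal('scene0'),cal('w5')
print(atz(cw,257,235.7,.15), atz(cw,188.7,234.7,.132),cw['T'][:3,3])
print(tri([(ct,380.8,174.6),(cs,331.8,254.6),(cw,257,235.7)]))
print([proj(c,[.507,-.329,.15]) for c in (ct,cs,cw)])
crop('w5',200,170,320,270,6,'w5c')
```

```text
[ 0.5068 -0.3246  0.15  ] [ 0.4362 -0.332   0.132 ] [ 0.5057 -0.1772  0.4484]
(array([ 0.5079, -0.3272,  0.1505]), [np.float64(0.003685211016122889), np.float64(0.0010131498034188532), np.float64(0.0027926932518034515)])
[array([380.0681, 175.9604]), array([332.5091, 255.6308]), array([257.2086, 239.7869])]
```

View pics/w5c.png

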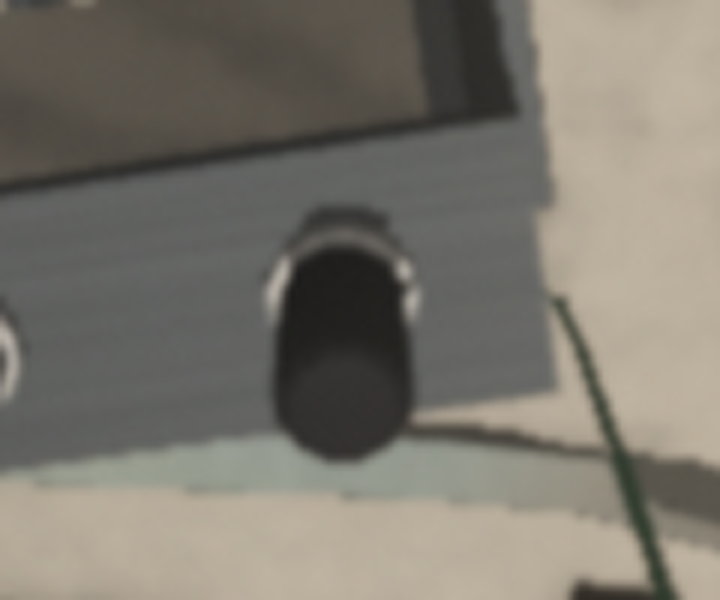

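>>> servo_tool([
  [2, -30, -10, 0, 0],
  [2, -60, -25, 0, 0],
  [2, -68, -55, 0, 0],
  [2, -68, -90, 0, 0],
  [2, -68, -120, 0, 0],
  [2, -68, -145, 0, 0],
  [2, -68, -165, 0, 0],
  [2, -68, -178, 0, 0],
  [2, -68, -187, 0, 0],
  [2, -68, -187, 0, 0],
])

```text
clock: 8.1
position: [0.5072, -0.3283, 0.1181]
tool_rot: [-3.14, -0.001, 1.566]
force: [-0.9, -0.9, -0.7]
grip_width: 0.0427
```

Run:
```python
from h import *
s=bot.observe(); print({k:s[k] for k in ('clock','position','tool_rot','force','grip_width')})
snap('wrist','w6'); snap('scene','s6')
crop('w6',140,130,370,384,3,'w6c'); crop('s6',230,180,390,345,4,'s6c')
```

```text
{'clock': 8.1, 'position': array([ 0.50717767, -0.32825872,  0.11810426]), 'tool_rot': array([-3.14004400e+00, -7.21487603e-04,  1.56583499e+00]), 'force': array([-0.92228996, -0.89055209, -0.70819878]), 'grip_width': 0.04274204810277771}
```

View pics/w6c.png

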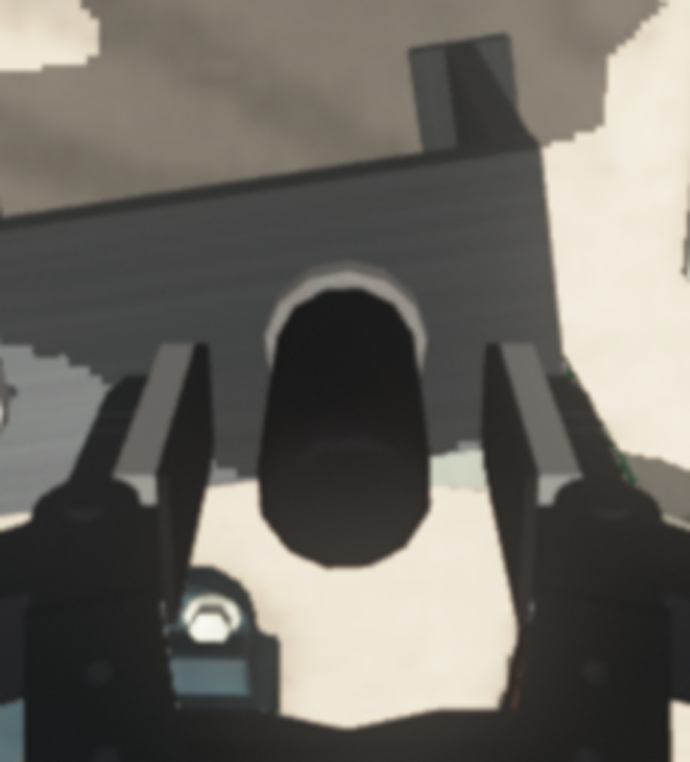

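View pics/s6c.png

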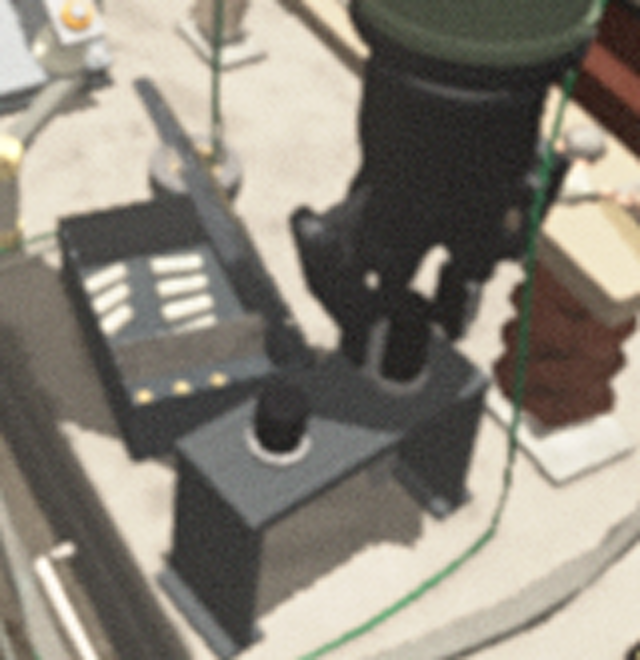

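>>> servo_tool([
  [0, 0, 0, 0, 1],
  [0, 0, 0, 0, 1],
  [0, 0, 0, 0, 1],
  [0, 0, 0, 0, 1],
  [0, 0, 0, 0, 1],
  [0, 0, 8, 0, 1],
  [0, 0, 24, 0, 1],
  [0, 0, 42, 0, 1],
  [0, 0, 54, 0, 1],
  [0, 0, 60, 0, 1],
], squeeze=20)

```text
clock: 9.03
position: [0.5081, -0.3289, 0.1814]
tool_rot: [3.139, 0.001, 1.566]
force: [0.0, 0.5, -1.1]
grip_width: 0.0233
```

Run:
```python
from h import *
s=bot.observe(); print({k:s[k] for k in ('clock','position','tool_rot','force','grip_width')})
snap('wrist','w7'); snap('scene','s7')
crop('w7',140,130,370,384,3,'w7c'); crop('s7',230,160,390,345,4,'s7c')
```

```text
{'clock': 9.0333, 'position': array([ 0.50810643, -0.3289002 ,  0.18140575]), 'tool_rot': array([3.13947963e+00, 9.42755230e-04, 1.56577569e+00]), 'force': array([ 0.02700735,  0.54427128, -1.06688213]), 'grip_width': 0.02329764424779285}
```

View pics/w7c.png

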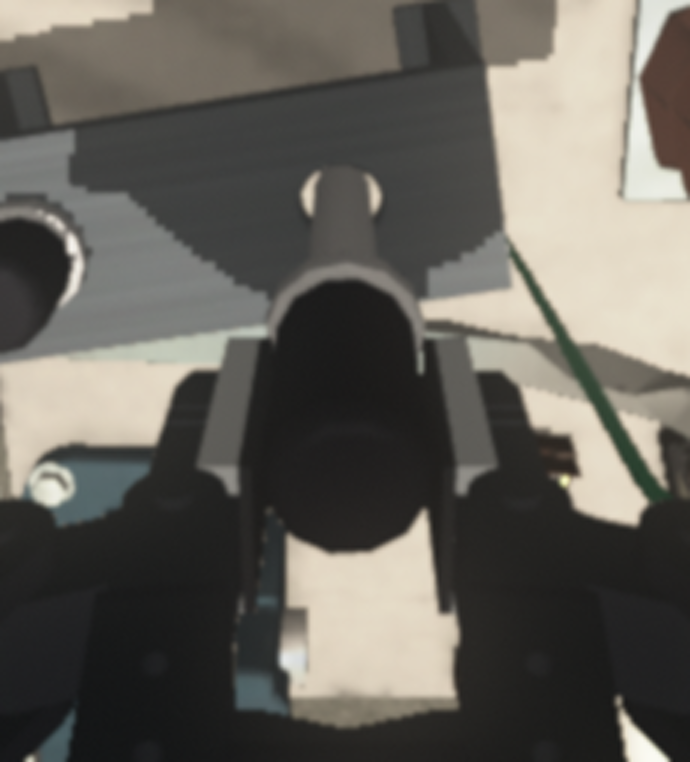

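View pics/s7c.png

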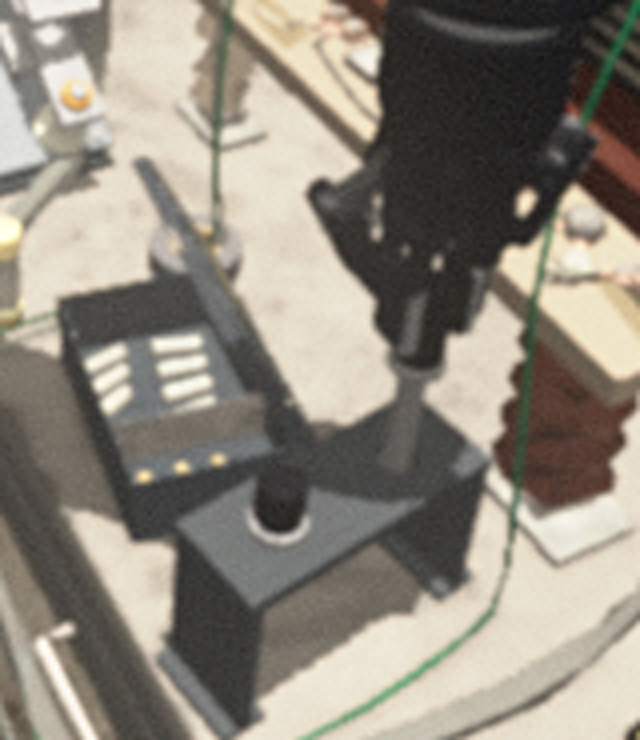

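>>> servo_tool([
  [0, 0, 8, 0, 1],
  [0, 0, 14, 0, 1],
  [0, 0, 14, 0, 1],
  [0, -4, 14, 0, 1],
  [0, -10, 14, 0, 1],
  [0, -17, 13, 0, 1],
  [0, -24, 13, 0, 1],
  [0, -30, 12, 0, 1],
  [0, -30, 12, 0, 1],
  [0, -30, 12, 0, 1],
])

```text
clock: 9.97
position: [0.5073, -0.3591, 0.191]
tool_rot: [-3.141, 0.0, 1.565]
force: [-0.8, 0.7, -0.7]
grip_width: 0.0236
```

Run:
```python
from h import *
s=bot.observe(); print({k:s[k] for k in ('clock','position','tool_rot','force','grip_width')})
snap('wrist','w8'); snap('scene','s8')
crop('w8',140,130,370,384,2,'w8c'); crop('s8',230,160,390,345,4,'s8c')
```

```text
{'clock': 9.9667, 'position': array([ 0.50732057, -0.35909264,  0.19103894]), 'tool_rot': array([-3.14125798e+00,  9.75366874e-05,  1.56492544e+00]), 'force': array([-0.76491918,  0.65870174, -0.70469152]), 'grip_width': 0.023563960825254207}
```

View pics/w8c.png

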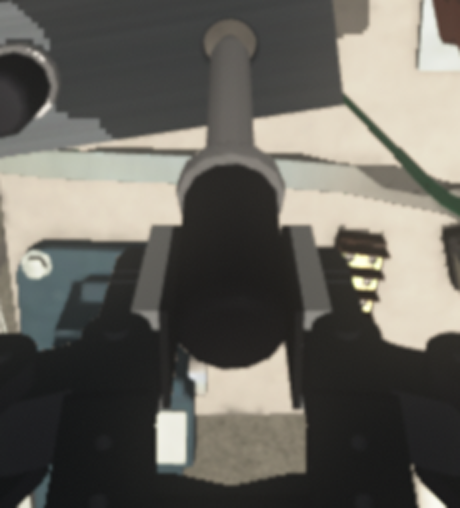

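View pics/s8c.png

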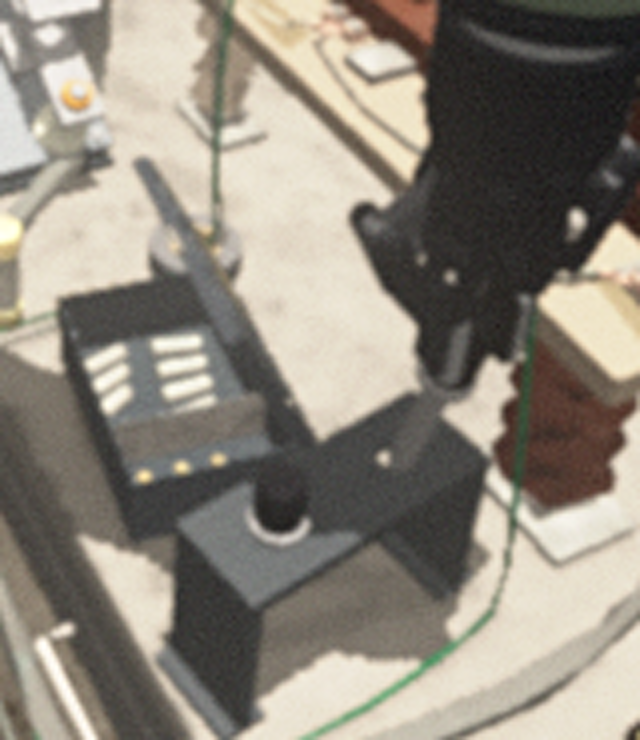

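>>> servo_tool([
  [0, -6, -2, 0, 1],
  [0, -13, -4, 0, 1],
  [0, -20, -7, 0, 1],
  [0, -26, -9, 0, 1],
  [0, -30, -11, 0, 1],
  [0, -32, -12, 0, 1],
  [0, -32, -12, 0, 1],
  [0, -32, -12, 0, 1],
  [0, -32, -12, 0, 1],
  [0, -32, -12, 0, 1],
])

```text
clock: 10.9
position: [0.5076, -0.3904, 0.1794]
tool_rot: [-3.142, 0.0, 1.566]
force: [-1.6, 0.3, -1.0]
grip_width: 0.0231
```

>>> servo_tool([
  [0, 0, 0, 0, 1],
  [0, 0, 0, 0, 1],
  [0, 0, 0, 0, 1],
  [0, -3, 5, 0, 1],
  [0, -6, 11, 0, 1],
  [0, -10, 18, 0, 1],
  [0, -14, 25, 0, 1],
  [0, -20, 35, 0, 1],
  [0, -25, 43, 0, 1],
  [0, -25, 43, 0, 1],
], squeeze=70)

```text
clock: 11.73
position: [0.5077, -0.4176, 0.2246]
tool_rot: [3.14, 0.002, 1.564]
force: [-0.3, -0.2, -1.6]
grip_width: 0.0216
```

Run:
```python
from h import *
s=bot.observe(); print({k:s[k] for k in ('clock','position','tool_rot','force','grip_width')})
snap('wrist','w9'); snap('scene','s9'); snap('top','t9')
crop('w9',130,60,370,384,2,'w9c'); crop('s9',250,150,410,315,4,'s9c'); crop('t9',330,120,450,240,4,'t9c')
```

```text
{'clock': 11.7333, 'position': array([ 0.50768266, -0.41760683,  0.22455308]), 'tool_rot': array([3.13952700e+00, 2.26536749e-03, 1.56448243e+00]), 'force': array([-0.27658195, -0.19397412, -1.6265601 ]), 'grip_width': 0.021599352459582968}
```

View pics/w9c.png

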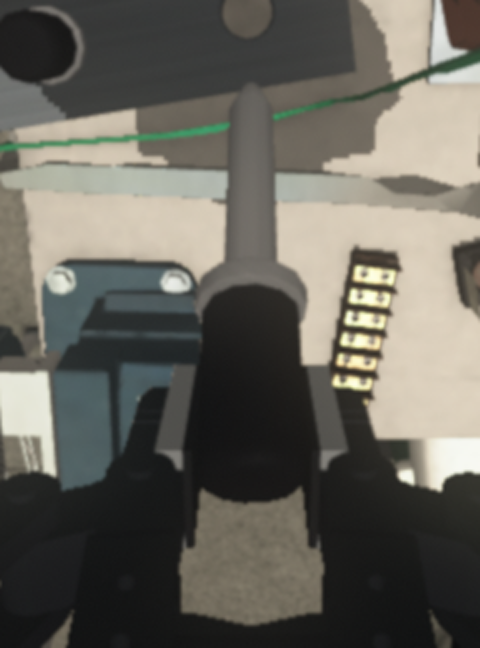

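View pics/s9c.png

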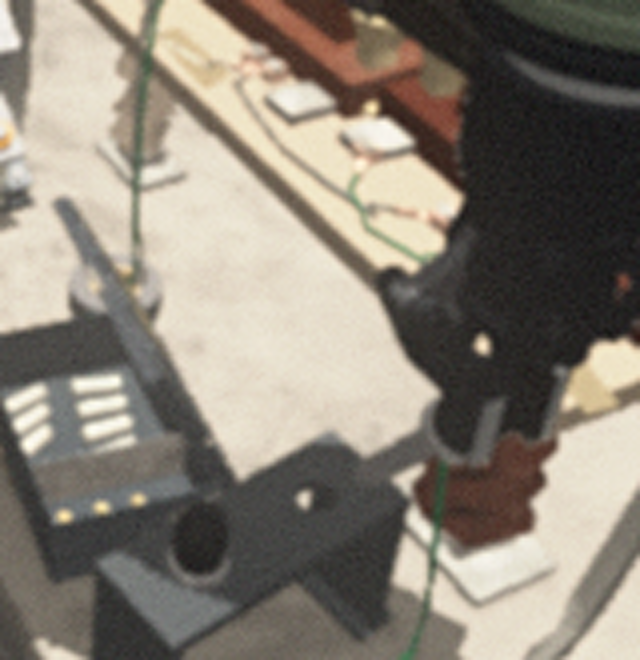

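View pics/t9c.png

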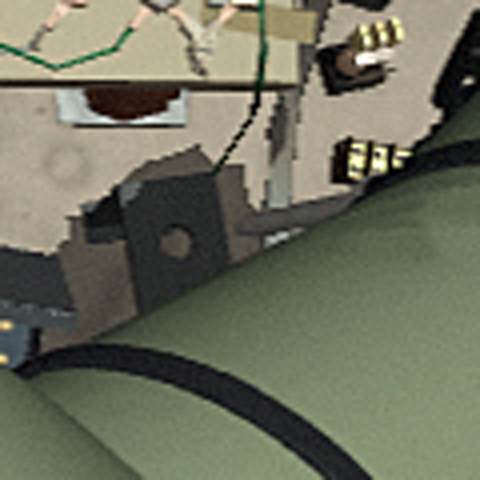

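Run:
```python
from h import *
np.set_printoptions(precision=4,suppress=True)
c=cal('w9'); G=np.array([.5077,-.4176,.2436]); T=c['T']; print(T[:3,3]-G,T[:3,2])
for a in (24,27,30,33,36):
    r=np.deg2rad(a); d=np.array([0,np.sin(r),-np.cos(r)])
    print(a,[proj(c,G+np.array([0,.0,0])+L*d).round(1) for L in (.120,.036)], 'off+2',proj(c,G+[0,.002,0]+.12*d).round(1))
cc=cal('s9')
print(proj(cc,G+.036*np.array([0,.5,-.866])))
```

```text
[-0.0001  0.0834  0.1228] [-0.0001 -0.3231 -0.9463]
24 [array([255.1, 128.9]), array([255.7, 220.3])] off+2 [255. 126.]
27 [array([255., 121.]), array([255.7, 217.8])] off+2 [255. 118.]
30 [array([255. , 113.1]), array([255.7, 215.4])] off+2 [254.9 110. ]
33 [array([254.9, 105.1]), array([255.6, 213.2])] off+2 [254.9 101.9]
36 [array([254.9,  97.1]), array([255.6, 211.1])] off+2 [254.9  93.8]
[364.0815 256.8646]
```

>>> servo_tool([
  [0, 5, 15, 0, 1],
  [0, 15, 35, 0, 1],
  [0, 32, 55, 0, 1],
  [0, 55, 65, 0, 1],
  [0, 82, 65, 0, 1],
  [0, 112, 65, 0, 1],
  [0, 144, 65, 0, 1],
  [1, 176, 65, 0, 1],
  [1, 208, 65, 0, 1],
  [2, 240, 65, 0, 1],
])

```text
clock: 12.72
position: [0.5091, -0.1736, 0.2881]
tool_rot: [3.141, -0.0, 1.566]
force: [1.0, 0.6, -1.9]
grip_width: 0.022
```

>>> servo_tool([
  [0, 32, 0, 0, 1],
  [0, 64, 0, 0, 1],
  [0, 96, 0, 0, 1],
  [0, 124, 0, 0, 1],
  [0, 148, -4, 0, 1],
  [0, 168, -14, 0, 1],
  [0, 180, -26, 0, 1],
  [0, 186, -40, 0, 1],
  [0, 188, -49, 0, 1],
  [0, 188, -49, 0, 1],
])

```text
clock: 13.55
position: [0.5087, 0.013, 0.2373]
tool_rot: [-3.139, 0.0, 1.567]
force: [-0.3, -0.3, -2.4]
grip_width: 0.0221
```

Run:
```python
from h import *
s=bot.observe(); print({k:s[k] for k in ('clock','position','tool_rot','force','grip_width')})
snap('wrist','w10'); snap('scene','s10')
crop('w10',130,60,370,384,2,'w10c'); crop('s10',160,60,320,225,4,'s10c')
```

```text
{'clock': 13.55, 'position': array([0.50869632, 0.01301577, 0.23728874]), 'tool_rot': array([-3.13940645e+00,  3.40257705e-04,  1.56682248e+00]), 'force': array([-0.30768955, -0.31201561, -2.39163365]), 'grip_width': 0.02214370978372267}
```

View pics/w10c.png

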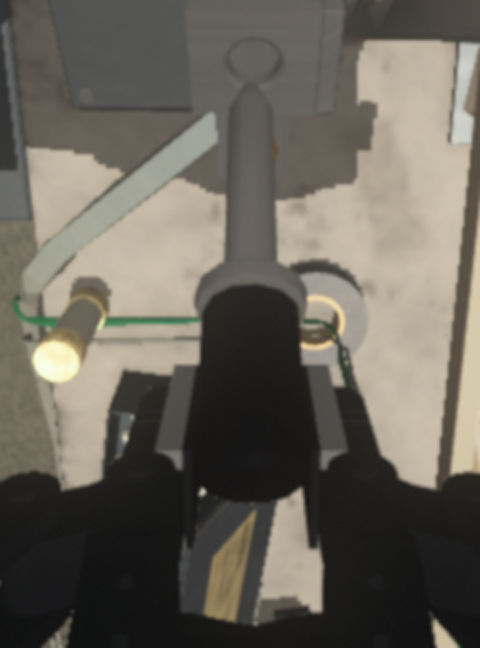

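View pics/s10c.png

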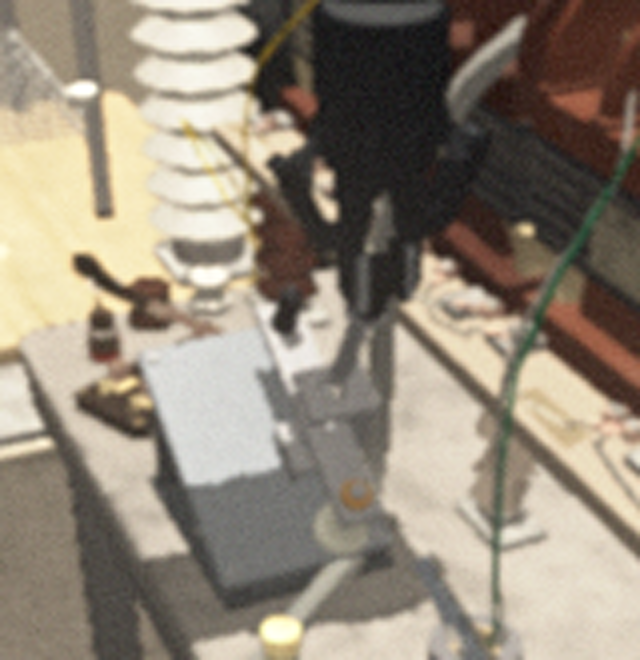

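Run:
```python
from h import *
np.set_printoptions(precision=4,suppress=True)
c=cal('w10'); G=np.array([.5087,.0130,.2373+.019]); 
for a in (30,32,33,34,35):
    r=np.deg2rad(a); d=np.array([0,np.sin(r),-np.cos(r)]); print(a,G+.12*d,proj(c,G+.12*d))
for z in (.138,.1405,.143): 
    print(z,atz(c,256.1,90.1,z))
c=cal('s10')
for E in ([.510,.085,.1405],[.5102,.084,.1423]): print('scene ear',proj(c,E))
print('nose',[proj(c,G+.12*np.array([0,np.sin(np.deg2rad(a)),-np.cos(np.deg2rad(a))])) for a in (30,32,34)])
crop('w10',215,60,295,120,9,'w10d')
crop('s10',215,130,275,180,12,'s10d')
```

```text
30 [0.5087 0.073  0.1524] [255.6814 113.3263]
32 [0.5087 0.0766 0.1545] [255.6604 108.022 ]
33 [0.5087 0.0784 0.1557] [255.6498 105.3632]
34 [0.5087 0.0801 0.1568] [255.6391 102.6999]
35 [0.5087 0.0818 0.158 ] [255.6282 100.0319]
0.138 [0.509  0.0871 0.138 ]
0.1405 [0.509  0.0872 0.1405]
0.143 [0.509  0.0873 0.143 ]
scene ear [242.6621 157.1835]
scene ear [242.8729 156.7581]
nose [array([244.0031, 155.473 ]), array([243.4417, 154.1546]), array([242.8932, 152.8121])]
```

View pics/w10d.png

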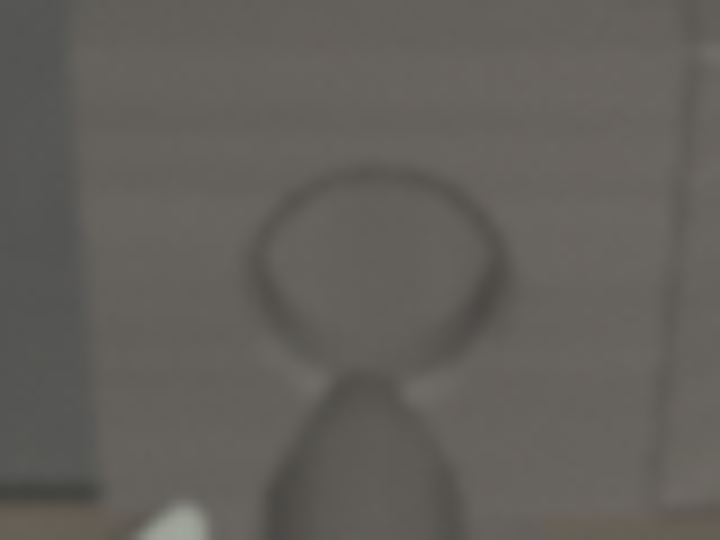

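View pics/s10d.png

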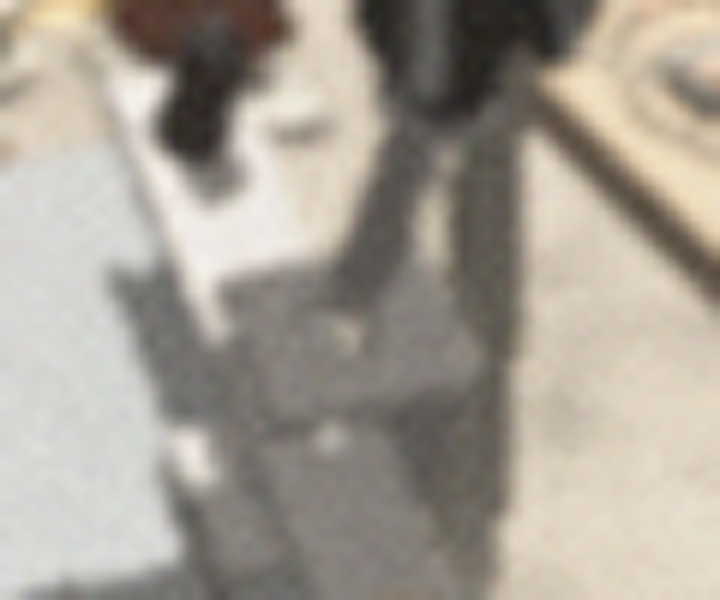

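>>> servo_tool([
  [1, -1, 0, 0, 1],
  [1, 1, -3, 0, 1],
  [1, 3, -7, 0, 1],
  [1, 5, -10, 0, 1],
  [1, 7, -14, 0, 1],
  [1, 9, -17, 0, 1],
  [1, 11, -21, 0, 1],
  [1, 13, -24, 0, 1],
  [1, 14, -26, 0, 1],
  [1, 14, -26, 0, 1],
], squeeze=40)

```text
clock: 14.48
position: [0.5104, 0.0269, 0.2118]
tool_rot: [-3.141, 0.0, 1.566]
force: [-0.6, 1.5, -1.1]
grip_width: 0.0221
```

Run:
```python
from h import *
s=bot.observe(); print({k:s[k] for k in ('clock','position','tool_rot','force','moment','grip_width')})
snap('wrist','w11'); snap('scene','s11')
crop('w11',130,40,370,340,2,'w11c'); crop('s11',200,100,290,190,7,'s11c')
```

```text
{'clock': 14.4833, 'position': array([0.5103531 , 0.02685169, 0.21182064]), 'tool_rot': array([-3.14085942e+00,  6.74170307e-06,  1.56623778e+00]), 'force': array([-0.55212658,  1.51404967, -1.14118988]), 'moment': array([0.30034358, 0.16947107, 0.11514823]), 'grip_width': 0.022065987855661186}
```

View pics/w11c.png

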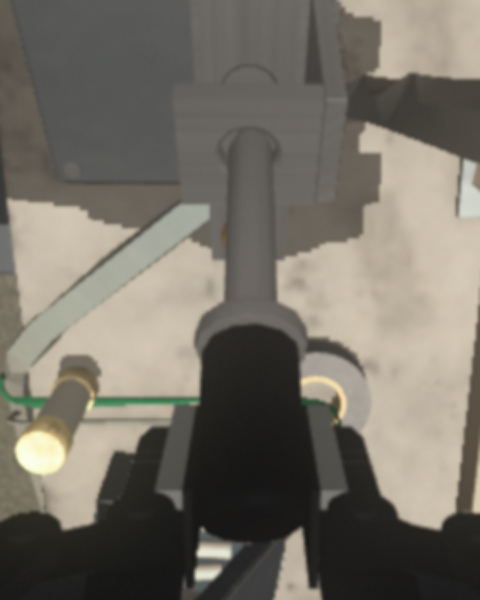

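View pics/s11c.png

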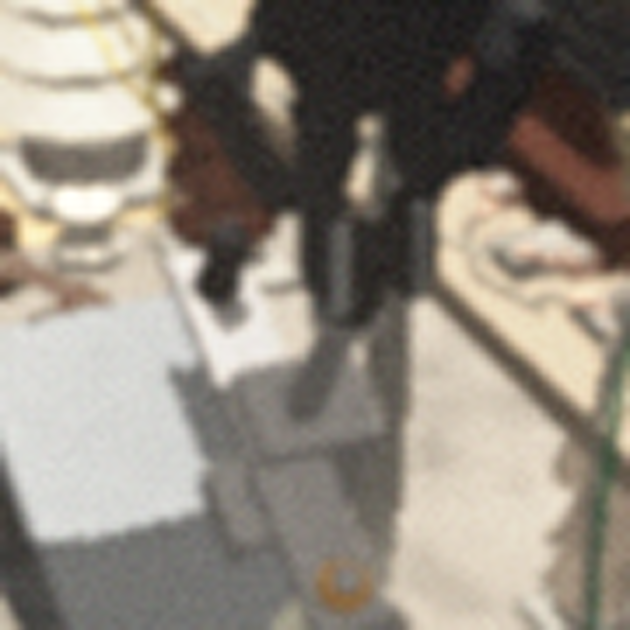

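>>> servo_tool([
  [0, 1.5, -2.6, 0, 1],
  [0, 3, -5.2, 0, 1],
  [0, 4.5, -7.8, 0, 1],
  [0, 6, -10.4, 0, 1],
  [0, 7.5, -13, 0, 1],
  [0, 9, -15.6, 0, 1],
  [0, 10.5, -18.2, 0, 1],
  [0, 12, -20.8, 0, 1],
  [0, 13.5, -23.4, 0, 1],
  [0, 13.5, -23.4, 0, 1],
], squeeze=30)

```text
clock: 15.42
position: [0.5104, 0.0404, 0.1884]
tool_rot: [-3.141, -0.0, 1.566]
force: [-1.1, 3.1, -1.0]
grip_width: 0.0223
```

Run:
```python
from h import *
s=bot.observe(); print({k:s[k] for k in ('clock','position','tool_rot','force','moment','grip_width')})
snap('wrist','w12'); snap('scene','s12')
crop('w12',130,40,370,340,2,'w12c'); crop('s12',200,100,290,190,7,'s12c')
```

```text
{'clock': 15.4167, 'position': array([0.51040384, 0.0404478 , 0.18837588]), 'tool_rot': array([-3.14106119e+00, -1.07454032e-04,  1.56621595e+00]), 'force': array([-1.07240383,  3.11473693, -0.95228753]), 'moment': array([0.91746684, 0.28549037, 0.02683612]), 'grip_width': 0.022321151488042885}
```

View pics/w12c.png

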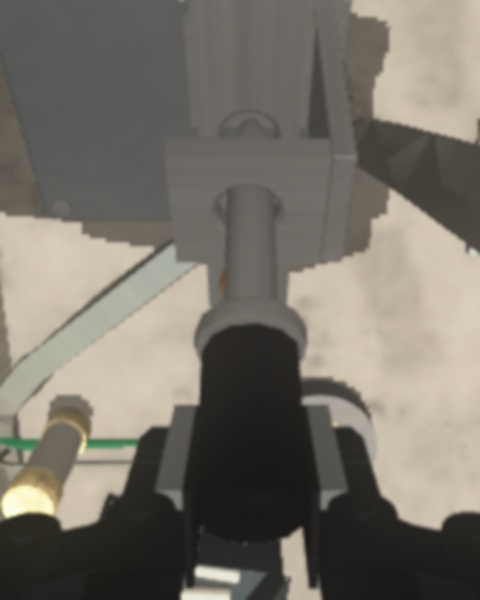

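View pics/s12c.png

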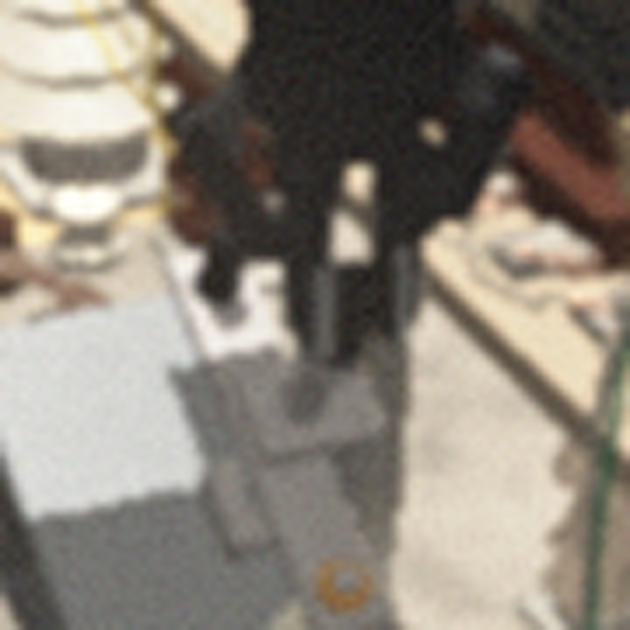

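>>> servo_tool([
  [0, 1, 0, 0, 1],
  [0, 3, -2, 0, 1],
  [0, 5, -4.6, 0, 1],
  [0, 6.5, -7.2, 0, 1],
  [0, 8, -9.8, 0, 1],
  [0, 9.5, -12.4, 0, 1],
  [0, 11, -15, 0, 1],
  [0, 12, -17.2, 0, 1],
  [0, 13, -19, 0, 1],
  [0, 13, -19, 0, 1],
], squeeze=25)

```text
clock: 16.35
position: [0.5104, 0.0532, 0.1695]
tool_rot: [-3.141, 0.0, 1.566]
force: [-0.3, 1.0, -0.7]
grip_width: 0.0218
```

Run:
```python
from h import *
s=bot.observe(); print({k:s[k] for k in ('clock','position','tool_rot','force','moment','grip_width')})
snap('wrist','w13')
crop('w13',130,40,370,340,2,'w13c')
```

```text
{'clock': 16.35, 'position': array([0.51041969, 0.0531827 , 0.16953183]), 'tool_rot': array([-3.14113116e+00,  2.29406988e-05,  1.56597865e+00]), 'force': array([-0.27771313,  0.9704786 , -0.70047583]), 'moment': array([0.15930979, 0.09997678, 0.00600893]), 'grip_width': 0.021753470780662608}
```

View pics/w13c.png

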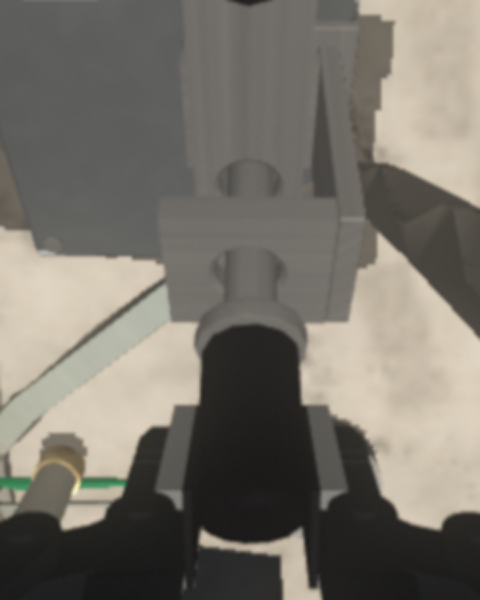

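>>> servo_tool([
  [0, 1.5, -2.2, 0, 1],
  [0, 2.7, -4.4, 0, 1],
  [0, 4, -6.6, 0, 1],
  [0, 5.2, -8.8, 0, 1],
  [0, 6.4, -11, 0, 1],
  [0, 7.6, -13, 0, 1],
  [0, 8.7, -14.8, 0, 1],
  [0, 9, -15.5, 0, 1],
  [0, 9, -15.5, 0, 1],
  [0, 9, -15.5, 0, 1],
])

```text
clock: 17.23
position: [0.5106, 0.0619, 0.1548]
tool_rot: [3.141, -0.0, 1.566]
force: [-4.6, -1.3, 11.7]
grip_width: 0.0221
```

Run:
```python
from h import *
s=bot.observe(); print({k:s[k] for k in ('clock','position','tool_rot','force','moment','grip_width')})
snap('wrist','w14');snap('scene','s14')
crop('w14',130,40,370,340,2,'w14c'); crop('s14',200,100,290,190,7,'s14c')
```

```text
{'clock': 17.2333, 'position': array([0.5106117 , 0.06185371, 0.15476167]), 'tool_rot': array([ 3.14141883e+00, -1.48505100e-04,  1.56560505e+00]), 'force': array([-4.61904595, -1.25369329, 11.6550237 ]), 'moment': array([0.05808482, 1.05411545, 0.04567964]), 'grip_width': 0.022128357772552443}
```

View pics/w14c.png

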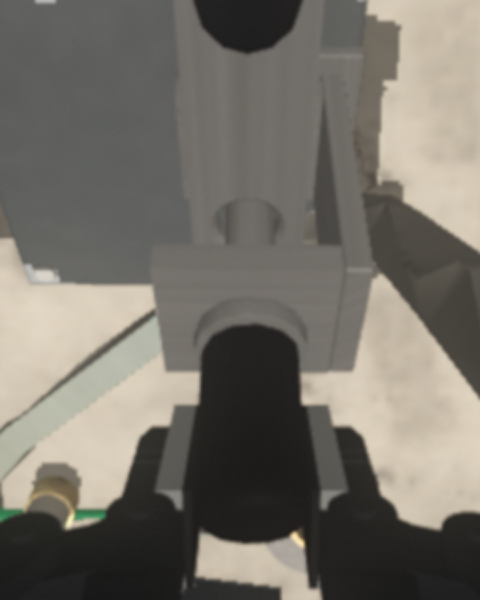

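View pics/s14c.png

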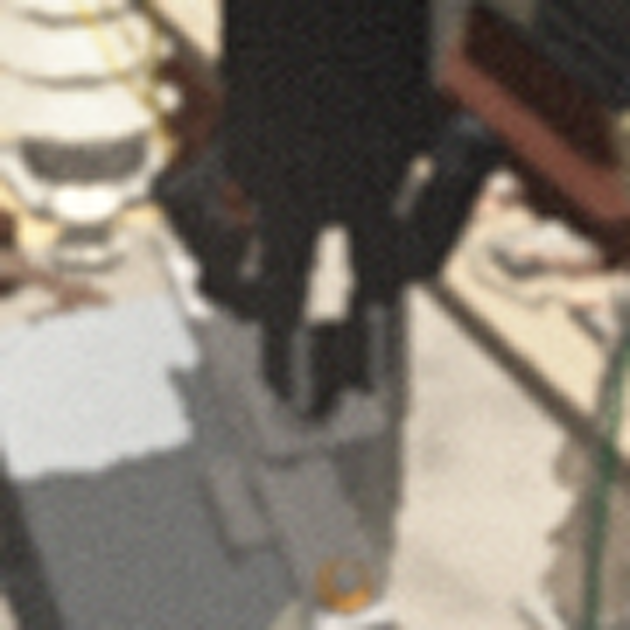

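Run:
```python
from h import *
crop('w14',200,120,310,270,5,'w14d')
```

```text
(no output)
```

View pics/w14d.png

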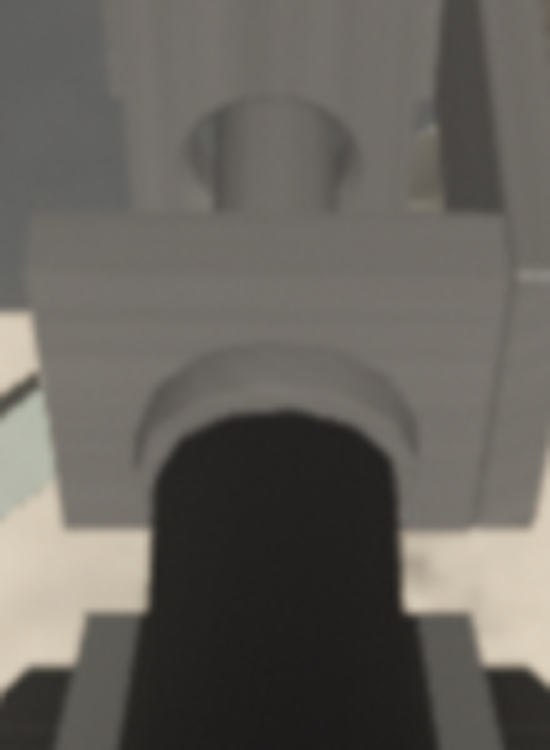

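>>> servo_tool([
  [0, 0, 0, 0, 0.8],
  [0, 0, 0, 0, 0.5],
  [0, 0, 0, 0, 0.3],
  [0, 0, 0, 0, 0.25],
  [0, 0, 0, 0, 0.25],
  [0, 0, 0, 0, 0.25],
  [0, 0, 0, 0, 0.25],
  [0, 0, 0, 0, 0.25],
  [0, 0, 0, 0, 0.25],
  [0, 0, 0, 0, 0.25],
])

```text
clock: 18.17
position: [0.5106, 0.062, 0.1544]
tool_rot: [-3.142, 0.0, 1.566]
force: [-0.4, -0.1, 0.1]
grip_width: 0.0322
```

Run:
```python
from h import *
s=bot.observe(); print({k:s[k] for k in ('clock','position','tool_rot','force','moment','grip_width')})
snap('wrist','w15');snap('scene','s15')
crop('w15',200,120,310,270,4,'w15d'); crop('s15',200,100,290,190,7,'s15c')
```

```text
{'clock': 18.1667, 'position': array([0.51057419, 0.06195114, 0.15437493]), 'tool_rot': array([-3.14157235e+00,  9.12721200e-06,  1.56574954e+00]), 'force': array([-0.43889849, -0.11725317,  0.09025322]), 'moment': array([-8.62789114e-04,  5.60662167e-02,  5.12224079e-05]), 'grip_width': 0.032222788575232676}
```

View pics/w15d.png

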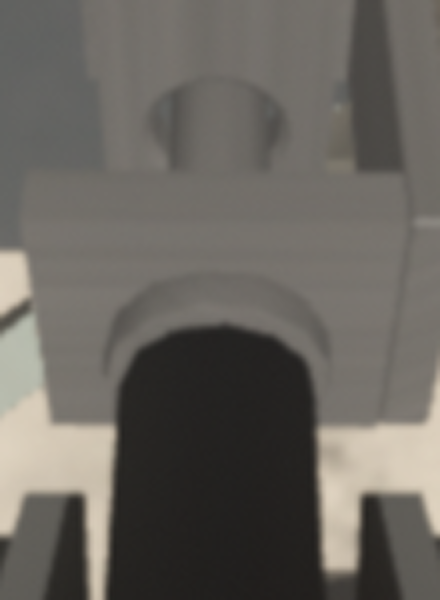

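Released cleanly with no force. I'll rise straight up and back off before checking the collar.

>>> servo_tool([
  [0, 0, 4, 0, 0.25],
  [0, 0, 12, 0, 0.25],
  [0, 0, 24, 0, 0.2],
  [0, 0, 40, 0, 0.1],
  [0, 0, 60, 0, 0],
  [0, 0, 85, 0, 0],
  [0, 10, 110, 0, 0],
  [0, 30, 130, 0, 0],
  [0, 45, 140, 0, 0],
  [0, 45, 140, 0, 0],
])

```text
clock: 19.1
position: [0.5113, 0.11, 0.2972]
tool_rot: [3.138, -0.002, 1.569]
force: [-0.6, 1.1, -0.3]
grip_width: 0.0428
```

Run:
```python
from h import *
s=bot.observe(); print({k:s[k] for k in ('clock','position','tool_rot','force','grip_width')})
snap('wrist','w16');snap('scene','s16');snap('top','t16')
crop('w16',180,100,340,240,5,'w16d'); crop('s16',200,100,290,190,7,'s16c'); cv2.imwrite('pics/w16b.png',cv2.imread('pics/w16.png'))
```

```text
{'clock': 19.1, 'position': array([0.51127766, 0.10999971, 0.29716529]), 'tool_rot': array([ 3.13822563e+00, -2.38600798e-03,  1.56881916e+00]), 'force': array([-0.62685048,  1.05540459, -0.32294011]), 'grip_width': 0.042769790810875744}
```

View pics/w16d.png

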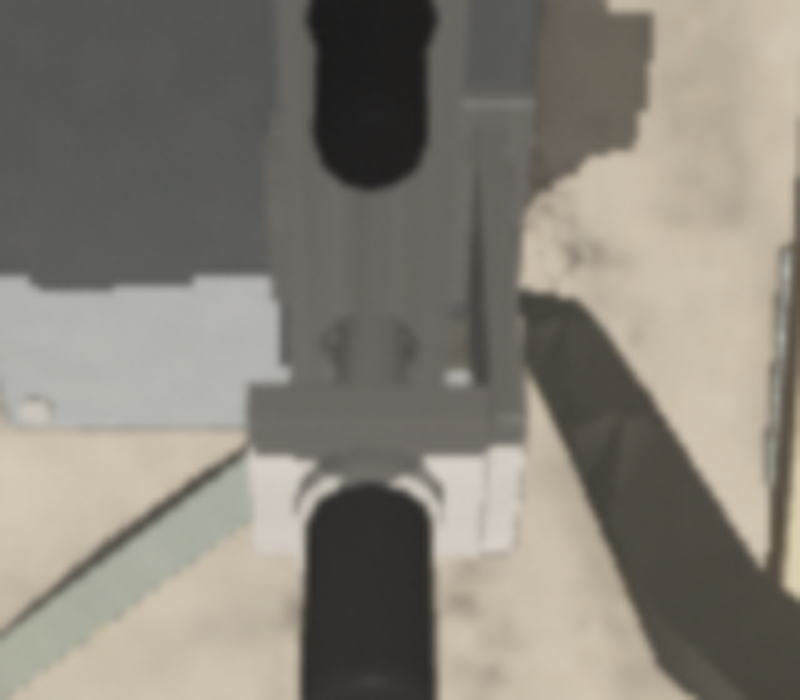

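View pics/s16c.png

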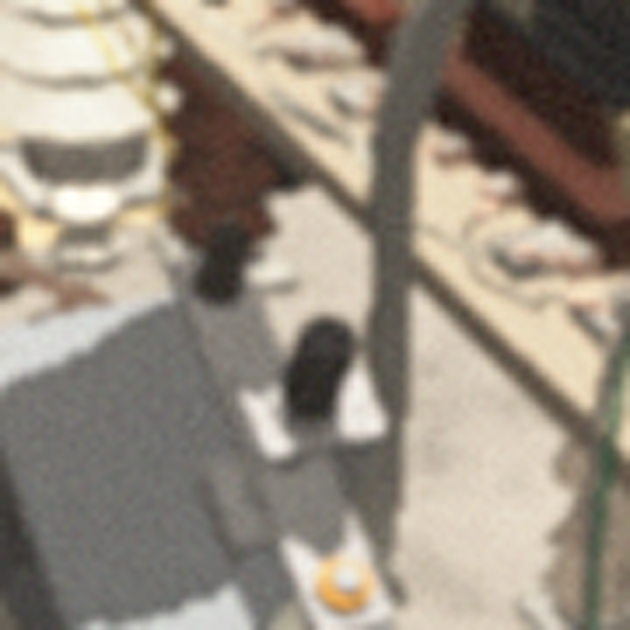

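Run:
```python
from h import *
np.set_printoptions(precision=2,suppress=True)
n=np.array([0,-.5,.866]);E=np.array([.5105,.0845,.1412])
for k in ('s16','t16','w16'):
    c=cal(k); print(k,'ear',proj(c,E),[ (g,proj(c,E+n*(.05+g))) for g in (0,.005,.01,.02)])
crop('s16',220,130,270,180,12,'s16e'); crop('t16',165,145,225,205,10,'t16e'); crop('w16',200,170,310,290,5,'w16e')
```

```text
s16 ear [242.9 157. ] [(0, array([246.67, 146.86])), (0.005, array([247.06, 145.79])), (0.01, array([247.46, 144.71])), (0.02, array([248.27, 142.53]))]
t16 ear [190.72 172.92] [(0, array([198.95, 168.93])), (0.005, array([199.82, 168.51])), (0.01, array([200.7 , 168.08])), (0.02, array([202.48, 167.22]))]
w16 ear [254.28 198.89] [(0, array([254.38, 244.43])), (0.005, array([254.39, 249.57])), (0.01, array([254.4 , 254.84])), (0.02, array([254.43, 265.75]))]
```

View pics/s16e.png

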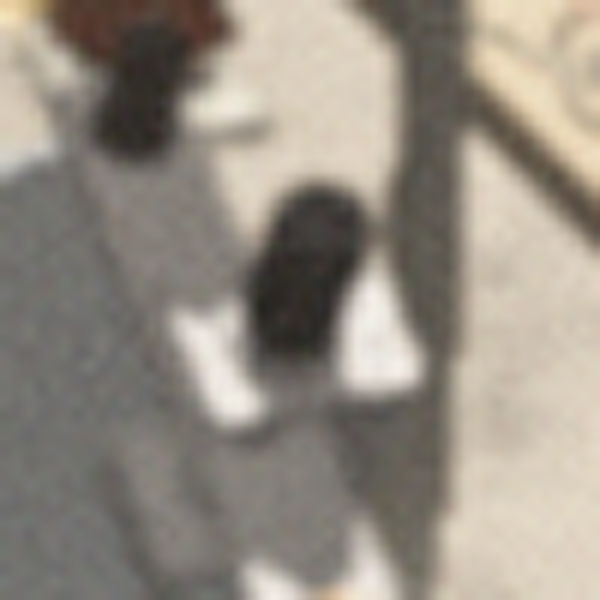

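View pics/w16e.png

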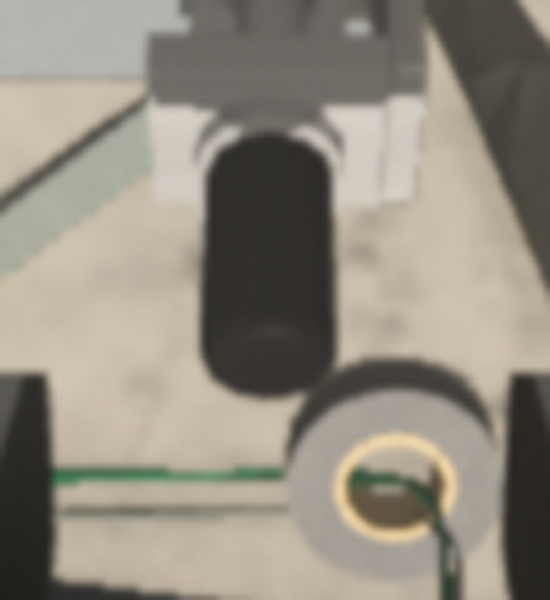

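View pics/t16e.png

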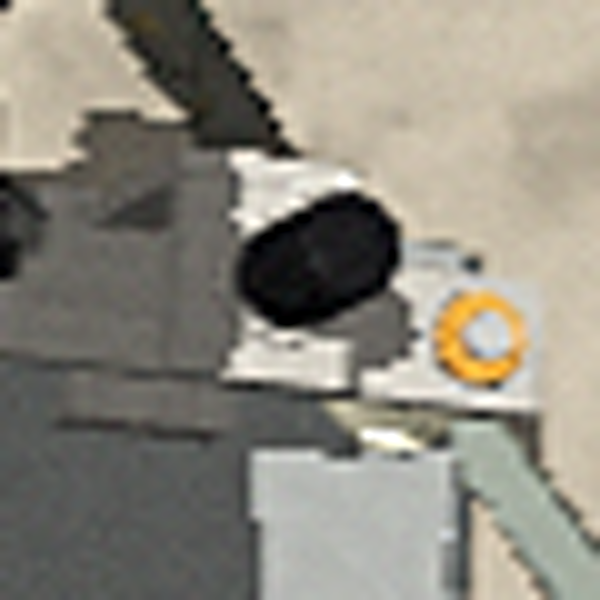

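>>> servo_tool([
  [-5, 0, 5, 0, 0],
  [-15, 0, 15, 0, 0],
  [-30, 0, 25, 0, 0],
  [-45, 0, 35, 0, 0],
  [-55, 0, 40, 0, 0],
  [-60, 0, 40, 0, 0],
  [-60, 0, 40, 0, 0],
  [-60, 0, 40, 0, 0],
  [-60, 0, 40, 0, 0],
  [-60, 0, 40, 0, 0],
])

```text
clock: 20.08
position: [0.4509, 0.1068, 0.3339]
tool_rot: [-3.141, 0.001, 1.565]
force: [0.6, -0.1, -0.5]
grip_width: 0.0427
```

Run:
```python
from h import *
s=bot.observe(); print({k:s[k] for k in ('clock','position','force')})
snap('top','t17')
```

```text
{'clock': 20.0833, 'position': array([0.45085877, 0.10680928, 0.33390041]), 'force': array([ 0.62925648, -0.1447727 , -0.51797065])}
```

View pics/t17.png

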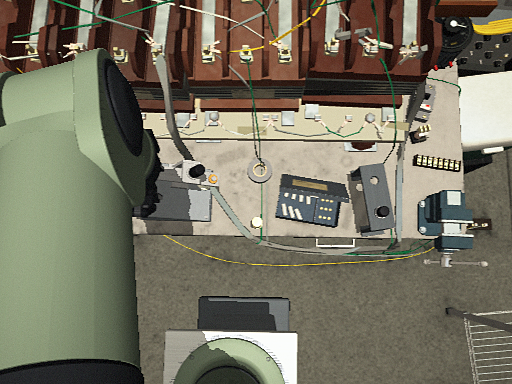

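The top view shows the long pin standing in the ear at about (197,170). The tape at (260,170), the fuse at (257,222) and the short pin at (381,212) have not moved.

```bash
python3 -c "
from workcell import bot
print(bot.job_done())"
```

```text
the job is handed in; nothing more can be done
None
```

I swung the lever home, put the long pin through all three holes with its collar on the upper ear, released it, and handed the job in at about 20 s. No verdict was reported.

- **Lever:** I gripped the handle and swung it until it met the stop, where the force rose to about 14 N. It stayed there after release, lined up with the ears in the pictures.
- **Pin tilt:** The moves allow turning only about the vertical, so I could not tilt the tool 30°. I lifted the long pin until only its nose was still in the rack hole. Levering it against the hole's edge then turned it in the jaws to about 32°.
- **Insertion:** I fed the pin along the line of the holes with small forces. At the end the force rose to about 12 N, which I took as the collar seating. After I opened the jaws the force fell to about zero.

**Last checks:** In all three views the top of the grip lies within about 1 px of where it should be with the collar flat on the ear; the top view would still allow a gap of up to about 3 mm. The short pin, tape and fuse have not moved in the top view, and the arm stands clear.

**Disagreement:** The wrist camera read about 2–3 mm off from the other two views. It put the pin's tilt at up to 34–35°, against about 32° from the scene camera. I worked from the scene and top views, with small corrections on the way in.

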